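# Set a stone baluster between the carving blocks under the hand-rest

## Task

Set up the ball-headed stone baluster so that its foot can be carved: draw it out from under the low shelf and lay it flat on the bench in the lane between the two stone blocks, ball end first, with the ball and shaft in the lane beneath the wooden hand-rest and only the square foot block sticking out. The step where the shaft meets the foot block should be level with the front ends of the two blocks, and the stone centred in the lane and parallel to it. Leave the square-headed stone and all the other things on the bench where they are.

Things in the scene. Friction and masses are not known exactly. Their poses are not given: they have to be found in the camera images.
- baluster: Loose pale limestone baluster, 150 long, 0.5 kg, lying. Along its own x: square foot block 48 x 48 (x -75 to -33), square shaft 34 x 34 (x -33 to 32), ball head 48 diameter (centre x +51). Origin mid-length on the long axis, 24 above the bench. At the start ball and 25 of shaft stick out from under the shelf's front; the square-headed stone is beside it, on either side
- baluster_head (a point): centre of the baluster's ball head (48 diameter)
- baluster_shoulder (a point): point on the baluster's long axis at the step between shaft and foot block (33 from the middle, towards the foot); the foot block runs 42 from here away from the ball
- stand: Fixed: two grey stone blocks with cork tops, each 150 long, 80 wide, 66 high, parallel, with a 72 wide lane between, and the hand-rest across them. Origin at bench level in the middle of the lane's front mouth, level with the blocks' front ends; +x along the lane, inwards; y across it. The front mouth is the one nearer the hand-rest, towards the shelf's side of the bench
- handrest (a point): centre of the wooden hand-rest board (80 along the lane x 232 x 16) that lies across both blocks and roofs the lane: underside 66, top 82 above the bench, covering 20 to 100 behind the blocks' front ends
- shelf: Fixed low plank shelf, board 160 deep (own x), 320 wide (own y), underside 72 and top 86 above the bench, on end panels with a rail at the back; a tin, a stone and a carton on its rear half, up to 136 above the bench. Origin at bench level under the board's middle; the open front edge is at own x = -80 and looks along own -x
- blank: Loose stone of the same size and make as the baluster (150 long, 48 x 48 ends, same axes and origin) but with a square 48 cube for a head instead of a ball; lies beside it half under the shelf, 116 between their axes. Leave it
- mallet: Loose dark wooden round mallet standing on its head, 92 diameter, 195 high, at the far side of the bench; origin under its middle. Leave it
- offcut: Loose limestone offcut 70 x 90 x 40 high; origin under its middle. Leave it
- chisel: Loose steel chisel 200 long, 22 wide, 13 high, lying beside the stand, on the robot side; origin near its middle on the bench. Leave it
- mug: Loose white mug 80 diameter, 90 high, at the right; origin under its middle. Leave it
Mind the look-alikes: they are no part of the job. What is shaped like the baluster but blue or pink is not meant.

How it is judged (in metres and radians):
At the end, for the whole second after the job is handed in: Baluster lying flat and still in the lane, ball inside: its step within 8 mm of the blocks' front ends, step and ball centre within 7 mm of the lane's middle line and 18 to 30 mm above the bench; square-headed stone, mallet, offcut, chisel and mug within 30 mm of where they were (x of baluster_shoulder in the frame of stand between -0.008 and 0.008 m and y of baluster_shoulder in the frame of stand between -0.007 and 0.007 m and y of baluster_head in the frame of stand between -0.007 and 0.007 m and x of baluster_head in the frame of stand above 0.07 m and height (world z) of baluster_shoulder between 0.018 and 0.03 m and height (world z) of baluster_head between 0.018 and 0.03 m and linear speed of baluster below 0.01 m/s and distance of each of blank, mallet, offcut, chisel, mug from where it was at the start of the episode below 0.03 m); the robot touches nothing.
It fails at once if the square-headed stone, mallet, offcut, chisel or mug is moved by more than 30 mm (distance of any of blank, mallet, offcut, chisel, mug from where it was at the start of the episode above 0.03 m).
It also fails if it takes over 64 s, if anything falls off the work surface, if the arm or the gripper's body presses on something with over 40 N, if the wrist force passes 120 N, or if a joint passes its speed limit or range.

## Robot

A 6-joint arm with a two-finger parallel gripper is mounted at the origin on the work surface. World frame = base frame: x ahead of the robot, y to its left, z up, the work surface at z = 0. Lengths are in mm, angles in rad, forces in N, time in s.
With the tool pointing down it reaches from about 375 to 900 mm from the base axis. Payload 3.1 kg.
Tool frame: the origin (TCP) lies at the very end of the fingers, on their centre line; the grasp point (between the pads) lies 19 mm behind it; y points along the fingers, x is the direction in which the jaws open and shut, and the axes are right-handed (so a half turn about y gives the same grasp; the last joint's range is limited). The gripper opens to 87 mm and grips with 3 to 60 N. Pads are 19 mm wide; open, the fingers measure 117 mm over their backs; the gripper's body (75 mm by 190 mm) begins 51 mm behind the grasp point.
Start: joints at [0.971, 0.527, 1.433, -0, 1.181, -0.178], TCP at [255.835, 570.215, 222.548] pointing down, gripper open.
Joint ranges: [-3.08, 3.08], [-0.75, 2.2], [0.22, 2.44], [-1.43, 4.57], [0, 2.65], [-2.85, 2.85]. Speed limits (rad/s): [2.79, 2.79, 3.14, 3.14, 3.14, 3.14].

## Interface

Orientations are given as a rotation vector (axis times angle).
In Python, from rig import read_state, eyes, order gives the robot as it stands.
- The arm moves only by the shell command python3 -m inch 'ROWS' [FORCE]. ROWS is JSON, a list of rows, each a list of 7 numbers: the opening, from -1 (shut) to 1 (fully open), then the shift along the tool's x, y, z in units of 30 mm (1.0 is 30 mm), then the turn, a rotation vector about the tool's x, y, z in units of 5 degrees (1.0 is 5 degrees). A call has 1 to 10 rows; each row shifts and turns the pose as measured when the row begins, along the tool's axes as they then stand; what a row does not reach is not made up. A row lasts 1/12 s, in which the tool goes at most 41.7 mm and 7.16 degrees, less where a joint would pass 70% of its speed; a pose out of reach is approached as far as the arm can. A call is refused whole if a number of a shift passes 1 or a number of a turn 1, either way. A call with a gripper value outside its range is refused whole. The fingers move at their own pace and stop on an object; FORCE is the grip in N (left out, the last holds). Time passes only in rows, so rows that do not move let the fingers close. It gives the time, the measured TCP pose, the force and the opening at its end, in the units of the state.
- read_state(): the state, without advancing time (a new reading comes with each control period).
- eyes.camera(name): name is "scene" or "top"; returns a dict with "img" (420x560x3 uint8, red, green, blue), "z_map" (420x560 float32, mm along the optical axis (not along the pixel's ray), 0 where there is no reading), "fx", "fy", "cx", "cy" (pixels), "eye" and "orientation" of the camera in the world. Camera axes: x right, y down, z forward; pixel columns grow to the right and rows downward; lengths in mm; the calibration is good to about 2 mm. A picture is of the moment at which its call begins.
- order.finish_job(): hands the job in, once; it reports no verdict.
The state is a dict: "t": time; "joint_positions": joint angles; "qvel": joint speeds; "effort": joint torques, N m; "tcp_pos": TCP position; "ee_rot": TCP orientation; "contact_force": force on the tool from outside, world axes, zero at the start; "torque": the same for the moment, N m; "finger_gap": finger opening in mm.
Only numpy, scipy, OpenCV 4.12 (cv2) and the standard library are available. Lean on these libraries where they do the work, as an engineer would, in place of code of your own. Each camera call takes 0.05 s, during which the arm holds its last target.

## Working session

There is one attempt and no reset: what is moved stays moved. The work goes in short steps, Python scripts to look and compute and a shell command to move; the robot and the scene stay as the last step left them, time stands still between calls to the robot, and variables do not carry over. Pictures are saved under pics/ and viewed, and the job is handed in when it is done.

```bash
ls; mkdir -p pics; cat > h.py <<'E'
import numpy as np,cv2
from rig import read_state,eyes,order
from scipy.spatial.transform import Rotation as R
def cam(n):
    c=eyes.camera(n); np.savez('/tmp/'+n+'.npz',**{k:np.asarray(v) for k,v in c.items()}); return c
def load(n): return dict(np.load('/tmp/'+n+'.npz'))
def rot(c):
    o=np.asarray(c['orientation'],float)
    return o if o.shape==(3,3) else R.from_rotvec(o).as_matrix()
def pts(c):
    z=c['z_map'];v,u=np.mgrid[:z.shape[0],:z.shape[1]]
    p=np.stack([(u-c['cx'])/c['fx']*z,(v-c['cy'])/c['fy']*z,z],-1)
    return p@rot(c).T+np.asarray(c['eye'])
def save(img,n,s=1):
    cv2.imwrite('pics/'+n+'.png',cv2.resize(img[...,::-1],None,fx=s,fy=s,interpolation=cv2.INTER_CUBIC))
E
python3 - <<'E'
from h import *
print(read_state())
for n in('scene','top'):
    c=cam(n);save(c['img'],n+'0',1.4);print(n,c['eye'],c['orientation'],c['fx'],c['cx'],c['cy'])
E
```

```text
pics
{'t': 0.0, 'joint_positions': array([ 9.70460048e-01,  5.28478363e-01,  1.43390162e+00, -3.83086273e-05,
        1.18136961e+00, -1.78498180e-01]), 'qvel': array([-0.00157539, -0.00091898, -0.00243483, -0.00067515,  0.00062574,
       -0.00039157]), 'effort': array([ 9.05679644e-05, -4.40043283e+01, -1.76596534e+01,  6.32844167e-02,
        5.84064180e-02, -1.71721636e-04]), 'tcp_pos': array([255.46304462, 569.60881809, 221.56434613]), 'ee_rot': array([-1.38060982, -0.89160709,  0.89485579]), 'contact_force': array([-0.13564297, -0.54565355,  0.21945364]), 'torque': array([-0.02492408,  0.03786782,  0.00049346]), 'finger_gap': 86.88020823338528}
scene [1186.00237755  400.57959789 1401.57178715] [-1.39495754 -2.41877443  0.66358022] 448.35433668837896 284.8537866721991 203.10458412874414
top [ 402.35852807   27.09631304 1213.17794236] [-2.15056369  2.18758654 -0.11306435] 393.30643049570284 277.8631299674587 210.04024475973475
```

View pics/scene0.png

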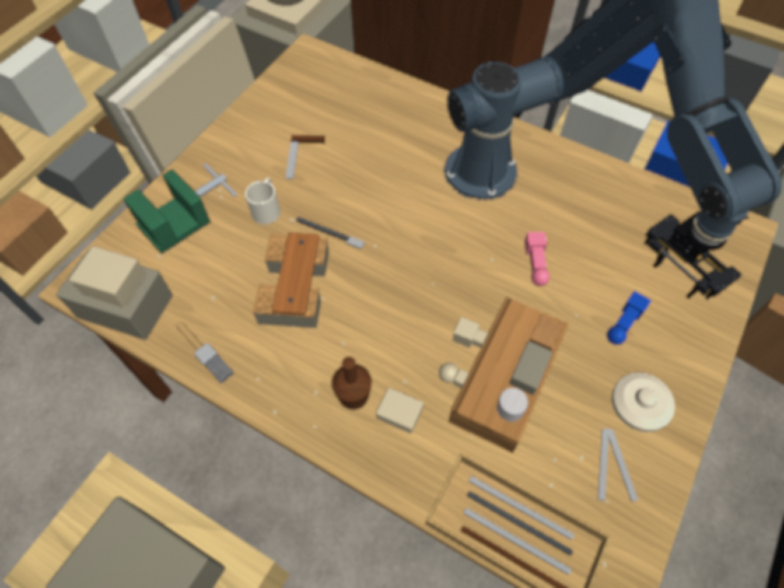

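View pics/top0.png

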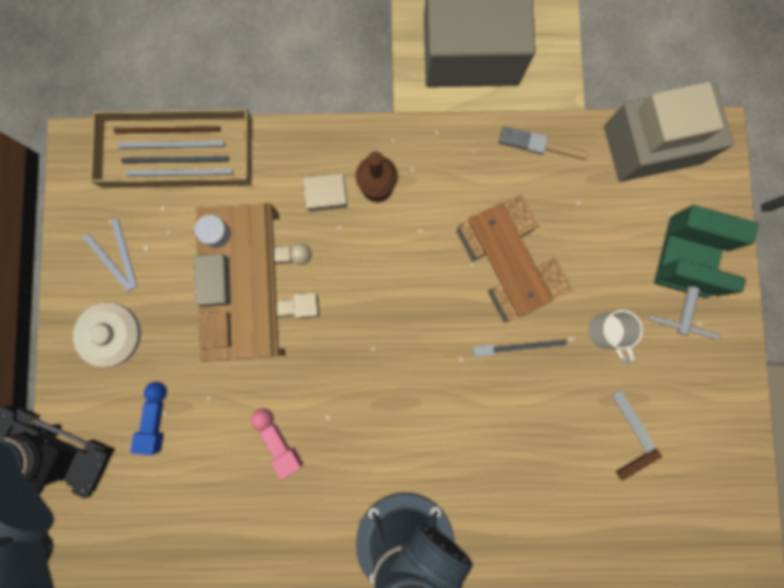

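Top view (784 px wide): the ball is at about (298,254), the square-headed blank at (303,305). The lane runs from lower-left to upper-right, with its mouth at about (478,278). Next I'll measure these.

```bash
python3 - <<'E'
from h import *
for n in('scene','top'):
    c=load(n);P=pts(c)
    # ortho map of heights/color
    m=(c['z_map']>0)
    H=np.zeros((0,))
    def rep(name,box,zr):
        (x0,x1),(y0,y1)=box
        s=m&(P[...,0]>x0)&(P[...,0]<x1)&(P[...,1]>y0)&(P[...,1]<y1)&(P[...,2]>zr[0])&(P[...,2]<zr[1])
        q=P[s]
        if len(q)<5: print(n,name,len(q));return
        r=cv2.minAreaRect(q[:,:2].astype(np.float32))
        print(n,name,len(q),'med',np.median(q,0).round(1),'rect',np.round(r[0],1),np.round(r[1],1),round(r[2],1))
    # table
    g=P[m&(abs(P[...,2])<15)];print(n,'table z',np.median(g[:,2]))
    for nm,px in (('ball',(298/1.4,254/1.4)),('blank',(305/1.4,305/1.4)),('rest',(510/1.4,258/1.4))):
        if n=='top': print(nm,P[int(px[1]),int(px[0])])
c=load('top');save(c['img'][120:270,120:270],'crA',4);save(c['img'][120:260,300:440],'crB',4)
E
```

```text
scene table z -0.4341487480844535
top table z 0.8940366428912512
ball [613.6723747  220.76590627  47.80584391]
blank [504.92083325 205.79944365  48.40202342]
rest [ 591.21799516 -227.54812651   81.23617504]
```

```bash
python3 - <<'E'
from h import *
c=load('scene');save(c['img'][205:325,290:420],'crC',4.5);save(c['img'][140:260,150:290],'crD',4.5)
E
```

```text
(no output)
```

View pics/crA.png

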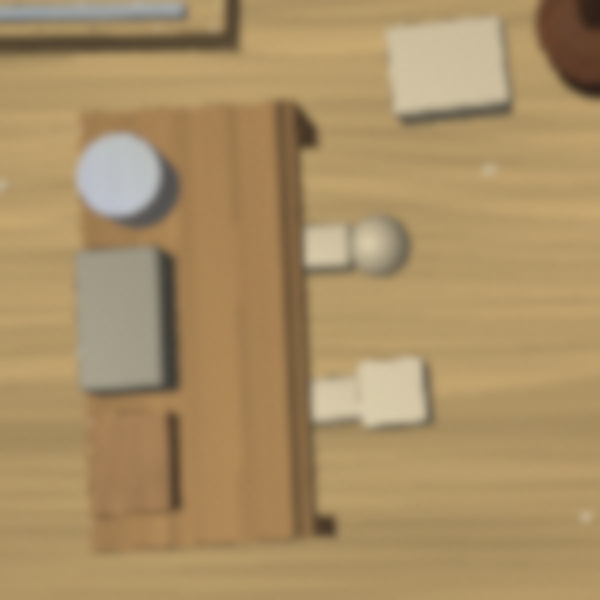

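View pics/crB.png

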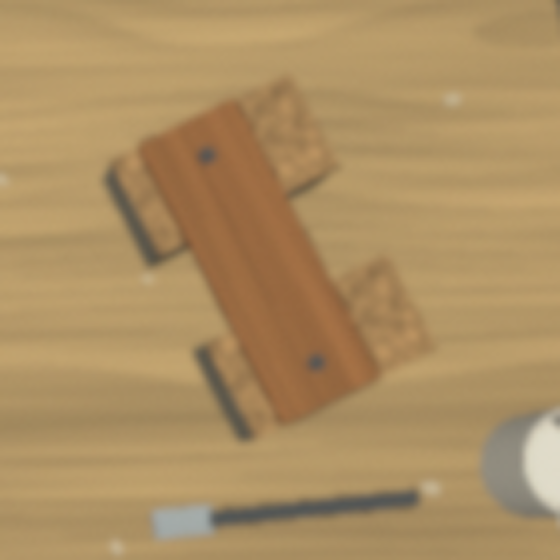

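View pics/crD.png

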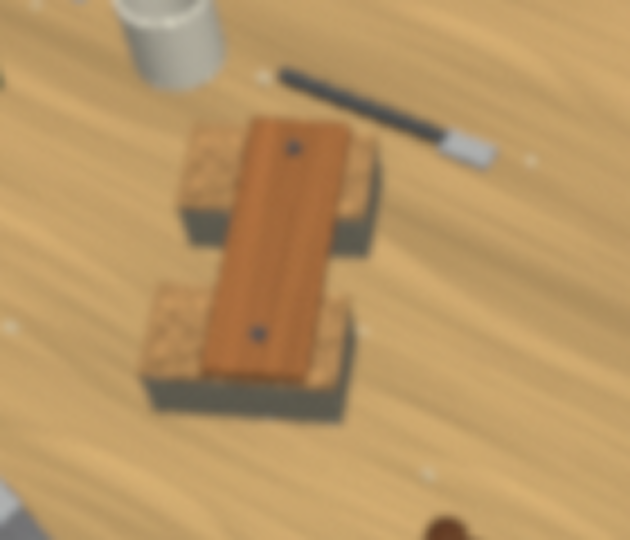

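```bash
cat > meas.py <<'E'
from h import *
from scipy.optimize import minimize
import sys
def rect(P,m,box,zr):
    (x0,x1),(y0,y1)=box
    s=m&(P[...,0]>x0)&(P[...,0]<x1)&(P[...,1]>y0)&(P[...,1]<y1)&(P[...,2]>zr[0])&(P[...,2]<zr[1])
    return P[s]
def stand():
  out=[]
  for n in('scene','top'):
    c=load(n);P=pts(c);m=c['z_map']>0
    for zr in((60,72),(76,88),(60,88)):
        q=rect(P,m,((430,760),(-400,-80)),zr)
        r=cv2.minAreaRect(q[:,:2].astype(np.float32))
        print(n,zr,len(q),np.round(r[0],1),np.round(r[1],1),round(r[2],2),'z',np.median(q[:,2]).round(1))
def ball(n):
    c=load(n);P=pts(c);m=c['z_map']>0
    q=rect(P,m,((575,660),(170,260)),(26,52))
    return q
if __name__=='__main__':
  stand()
  for n in('scene','top'):
    c=load(n);P=pts(c);m=c['z_map']>0
    q=rect(P,m,((570,660),(175,290)),(20,56))
    print(n,'bal',len(q),q.min(0).round(),q.max(0).round())
    # sphere fit for points within
    C=np.array([617,221,24.])
    for it in range(10):
        d=q-C;rr=np.linalg.norm(d,axis=1);k=(abs(rr-24)<6)&(q[:,1]<C[1]+12)
        C=C+ (d[k]*(1-24/rr[k])[:,None]).mean(0)*2
    print('sphere',C.round(1),k.sum(),(rr[k]-24).std())
    s=q[(q[:,1]>C[1]+25)&(q[:,2]>36)&(q[:,2]<46)]
    for y in range(245,290,6):
        k=s[abs(s[:,1]-y)<3]
        if len(k)>3: print(y,k[:,0].min().round(1),k[:,0].max().round(1),np.median(k[:,2]).round(1))
    b=rect(P,m,((470,545),(170,240)),(44,54));r=cv2.minAreaRect(b[:,:2].astype(np.float32));print('blankhead',np.round(r[0],1),np.round(r[1],1),r[2])
    b=rect(P,m,((420,760),(250,470)),(80,92));r=cv2.minAreaRect(b[:,:2].astype(np.float32));print('shelf',np.round(r[0],1),np.round(r[1],1),r[2])
E
python3 meas.py
```

```text
scene (60, 72) 806 [ 600.9 -243. ] [235.6 151.6] 25.55 z 65.5
scene (76, 88) 1251 [ 594.5 -228.8] [233.8  81.2] 25.64 z 81.4
scene (60, 88) 2148 [ 600.9 -243. ] [235.6 151.6] 25.55 z 78.3
top (60, 72) 1230 [ 595.2 -241.5] [231.9 152. ] 25.33 z 66.6
top (76, 88) 2142 [ 588.8 -227.4] [231.5  81.3] 25.73 z 82.5
top (60, 88) 3412 [ 595.2 -241.3] [232.1 152.3] 25.33 z 80.7
scene bal 234 [602. 195.  21.] [647. 260.  51.]
sphere [621.6 216.5  22.9] 120 1.9369936811994592
245 609.5 637.4 38.9
251 604.8 636.3 38.6
257 609.9 637.2 40.4
blankhead [507.4 210.3] [48.9 60.8] 4.10577917098999
shelf [567.9 341.1] [300.7 160.1] 2.8506107330322266
top bal 329 [592. 196.  21.] [639. 274.  50.]
sphere [616.4 218.9  24.5] 168 1.5107516086041552
245 599.9 628.2 41.5
251 600.4 631.2 40.0
257 597.3 631.4 41.2
263 597.7 628.3 41.7
269 597.3 628.8 40.2
blankhead [502.  210.4] [47.9 57.8] 0.012317360378801823
shelf [564.8 342.6] [294.9 161.3] 2.8857691287994385
```

```bash
cat > go.py <<'E'
from h import *
import sys
# usage: go.py x y z theta(jaw dir deg)
def plan(x,y,z,th):
    s=read_state();p=np.array(s['tcp_pos']);M=R.from_rotvec(s['ee_rot'])
    t=np.deg2rad(th);X=np.array([np.cos(t),np.sin(t),0]);Y=np.array([0,0,-1.]);T=R.from_matrix(np.stack([X,Y,np.cross(X,Y)],1))
    d=M.as_matrix().T@(np.array([x,y,z])-p)
    m=M.as_matrix();jaw=np.rad2deg(np.arctan2(m[1,0],m[0,0]))
    print('tcp',p.round(1),'jaw',jaw.round(2),'down',m[:,1].round(3),'gap',round(s['finger_gap'],1),'F',np.round(s['contact_force'],1),'t',round(s['t'],2))
    print('d tool units now',(d/30).round(2),'turn units',(np.rad2deg((M.inv()*T).as_rotvec())/5).round(2))
    print('d in target frame',(T.as_matrix().T@(np.array([x,y,z])-p)/30).round(2))
    print('j6',np.round(s['joint_positions'],2))
if __name__=='__main__': plan(*map(float,sys.argv[1:5]))
E
python3 go.py 619 218 120 2.9
```

```text
tcp [255.5 569.7 221.7] jaw 65.84 down [-0.001 -0.002 -1.   ] gap 87.4 F [ 0.   0.  -0.2] t 0.1
d tool units now [ -5.73   3.39 -15.86] turn units [ 1.000e-02  1.259e+01 -2.000e-02]
d in target frame [ 11.51   3.39 -12.32]
j6 [ 0.97  0.53  1.43 -0.    1.18 -0.18]
```

```bash
python3 -m inch '[[1,0,0,0,0,1,0],[1,0,0,0,0,1,0],[1,0,0,0,0,1,0],[1,0,0,0,0,1,0],[1,0,0,0,0,1,0],[1,0,0,0,0,1,0],[1,0,0,0,0,1,0],[1,0,0,0,0,1,0],[1,0,0,0,0,1,0],[1,0,0,0,0,1,0]]' 20
python3 go.py 619 218 220 2.9
```

```text
t: 0.93
tcp_pos: [252.9, 565.9, 215.5]
ee_rot: [-1.575, -0.177, 0.193]
contact_force: [-0.1, 0.1, 0.1]
finger_gap: 86.8
tcp [252.9 565.9 215.5] jaw 13.44 down [-0.009 -0.013 -1.   ] gap 86.8 F [-0.1  0.1  0.1] t 0.93
d tool units now [  9.17  -0.11 -14.12] turn units [ 0.13  2.11 -0.12]
d in target frame [ 11.6   -0.15 -12.2 ]
j6 [ 0.97  0.53  1.44 -0.    1.18  0.74]
```

```bash
python3 -m inch '[[1,0.8,-0.1,-0.9,0.1,1,-0.1],[1,0.8,-0.1,-0.9,0,1,0],[1,0.8,-0.1,-0.9,0,0.2,0],[1,0.8,-0.1,-0.9,0,0,0],[1,0.8,-0.1,-0.9,0,0,0],[1,0.8,-0.1,-0.9,0,0,0],[1,0.8,-0.1,-0.9,0,0,0],[1,0.8,-0.1,-0.9,0,0,0],[1,0.8,-0.1,-0.9,0,0,0],[1,0.8,-0.1,-0.9,0,0,0]]'
python3 go.py 619 218 220 2.9
```

```text
t: 1.77
tcp_pos: [511.2, 307.2, 239.9]
ee_rot: [-1.576, -0.025, 0.045]
contact_force: [-0.1, 0.7, -0.0]
finger_gap: 87.1
tcp [511.2 307.2 239.9] jaw 2.55 down [-0.013 -0.006 -1.   ] gap 87.1 F [-0.1  0.7 -0. ] t 1.77
d tool units now [ 3.47  0.63 -3.13] turn units [ 0.06 -0.07 -0.15]
d in target frame [ 3.44  0.66 -3.15]
j6 [ 0.35  0.48  1.48 -0.    1.2   0.31]
```

```bash
python3 -m inch '[[1,0.85,0,-0.8,0,0,0],[1,0.85,0,-0.8,0,0,0],[1,0.85,0,-0.8,0,0,-0.1],[1,0.8,0.5,-0.7,0,0,0],[1,0,0.8,0,0,0,0],[1,0,0.8,0,0,0,0],[1,0,0.5,0,0,0,0],[1,0,0,0,0,0,0]]'
python3 go.py 619 216 100 2.9
python3 - <<'E'
from h import *
c=cam('scene');save(c['img'][205:325,290:420],'a1',4.5)
c=cam('top');save(c['img'][120:270,120:270],'a2',4)
E
```

```text
t: 2.43
tcp_pos: [628.4, 202.5, 157.4]
ee_rot: [-1.579, -0.026, 0.023]
contact_force: [-0.6, -0.2, 0.4]
finger_gap: 87.1
tcp [628.4 202.5 157.4] jaw 1.79 down [ 0.002 -0.008 -1.   ] gap 87.1 F [-0.6 -0.2  0.4] t 2.43
d tool units now [-0.3   1.91  0.48] turn units [ 0.09 -0.22  0.02]
d in target frame [-0.29  1.91  0.47]
j6 [ 0.15  0.65  1.4  -0.01  1.1   0.12]
```

View pics/a1.png

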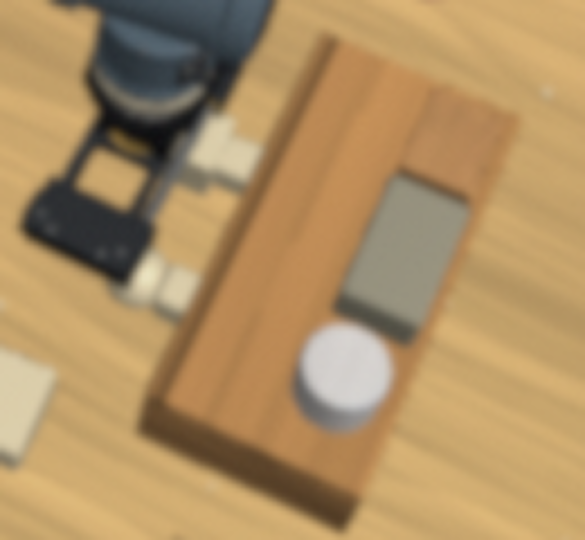

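View pics/a2.png

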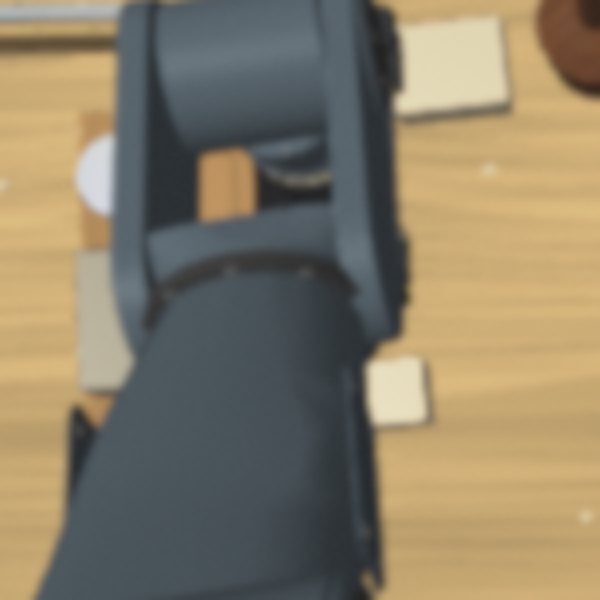

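```bash
python3 -m inch '[[1,-0.3,0.5,0.35,0.1,0,0],[1,0,0.5,0,0,0.2,0],[1,0,0.5,0,0,0,0],[1,0,0,0,0,0,0],[1,0,0,0,0,0,0]]'
python3 go.py 619 214 30 2.9
```

```text
t: 2.95
tcp_pos: [625.3, 216.9, 122.6]
ee_rot: [-1.566, -0.029, -0.004]
contact_force: [0.4, 0.5, 0.9]
finger_gap: 87.5
tcp [625.3 216.9 122.6] jaw 0.94 down [ 0.021  0.005 -1.   ] gap 87.5 F [0.4 0.5 0.9] t 2.95
d tool units now [-0.28  3.08 -0.11] turn units [-0.05 -0.39  0.24]
d in target frame [-0.21  3.09 -0.08]
j6 [0.16 0.68 1.44 0.   1.   0.15]
```

```bash
python3 -m inch '[[1,-0.25,0.6,0,0,-0.3,0.25],[1,0,0.6,-0.1,0,-0.1,0],[1,0,0.6,0,0,0,0],[1,0,0.6,0,0,0,0],[1,0,0,0,0,0,0],[1,0,0,0,0,0,0]]'
python3 go.py 619 214 6 2.9
```

```text
t: 3.45
tcp_pos: [627.2, 217.5, 61.6]
ee_rot: [-1.563, -0.061, 0.028]
contact_force: [0.2, -0.4, 0.3]
finger_gap: 87.2
tcp [627.2 217.5  61.6] jaw 3.24 down [ 0.021  0.008 -1.   ] gap 87.2 F [ 0.2 -0.4  0.3] t 3.45
d tool units now [-0.32  1.85 -0.11] turn units [-0.08  0.07  0.24]
d in target frame [-0.28  1.85 -0.1 ]
j6 [0.16 0.77 1.46 0.01 0.89 0.1 ]
```

```bash
python3 -m inch '[[1,-0.4,0,-0.15,0,0,0.3],[1,-0.1,0.4,0,-0.1,0,0.1],[1,0,0.5,0,0,0,0.1],[1,0,0.3,0,0,0,0],[1,0,0,0,0,0,0]]'
python3 go.py 619 214 6 2.9
```

```text
t: 3.87
tcp_pos: [614.7, 212.6, 29.2]
ee_rot: [-1.572, -0.033, 0.057]
contact_force: [-0.6, -0.0, -1.7]
finger_gap: 87.0
tcp [614.7 212.6  29.2] jaw 3.29 down [-0.016 -0.002 -1.   ] gap 87.0 F [-0.6 -0.  -1.7] t 3.87
d tool units now [0.16 0.77 0.04] turn units [ 0.02  0.08 -0.18]
d in target frame [0.15 0.77 0.04]
j6 [0.16 0.81 1.48 0.   0.87 0.1 ]
```

```bash
python3 -m inch '[[1,0.15,0.3,0,0,0,-0.1],[1,0.1,0.3,0,0,0,-0.1],[1,0,0.15,0,0,0,0],[1,0,0,0,0,0,0],[1,0,0,0,0,0,0]]'
python3 go.py 619 214 6 2.9
python3 - <<'E'
from h import *
c=cam('scene');save(c['img'][205:325,290:420],'b1',4.5)
E
```

```text
t: 4.28
tcp_pos: [622.3, 212.9, 2.3]
ee_rot: [-1.572, -0.046, 0.044]
contact_force: [0.2, 0.0, -0.6]
finger_gap: 87.1
tcp [622.3 212.9   2.3] jaw 3.28 down [ 0.002 -0.002 -1.   ] gap 87.1 F [ 0.2  0.  -0.6] t 4.28
d tool units now [-0.11 -0.13  0.04] turn units [0.02 0.08 0.02]
d in target frame [-0.11 -0.12  0.04]
j6 [ 0.16  0.85  1.48 -0.    0.81  0.11]
```

View pics/b1.png

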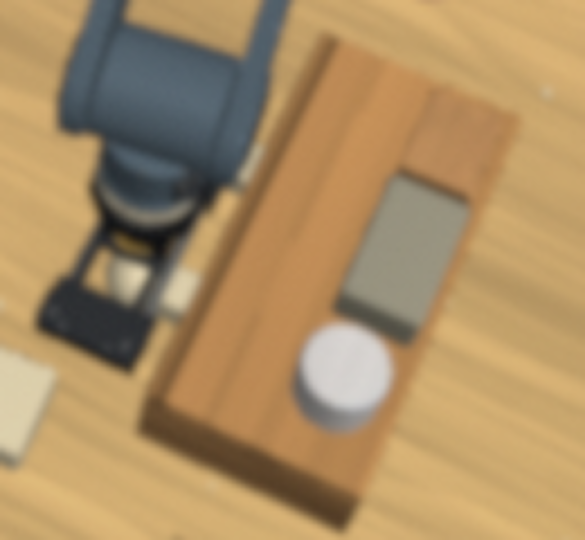

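The ball, at about (125,275) in the crop, lies between the fingers, and the body is clear of the shelf. I'll close now.

```bash
python3 -m inch '[[0.3,0,-0.12,0,0,0,0],[0,0,0,0,0,0,0],[-0.5,0,0,0,0,0,0],[-1,0,0,0,0,0,0],[-1,0,0,0,0,0,0],[-1,0,0,0,0,0,0],[-1,0,0,0,0,0,0]]' 25
python3 go.py 619 110 6 2.9
```

```text
t: 4.92
tcp_pos: [622.2, 212.7, 8.2]
ee_rot: [-1.573, -0.047, 0.044]
contact_force: [-2.4, -1.6, 0.6]
finger_gap: 48.4
tcp [622.2 212.7   8.2] jaw 3.32 down [ 0.002 -0.002 -1.   ] gap 48.4 F [-2.4 -1.6  0.6] t 4.92
d tool units now [-0.31  0.08 -3.41] turn units [0.03 0.08 0.02]
d in target frame [-0.28  0.07 -3.41]
j6 [ 0.16  0.84  1.48 -0.    0.82  0.11]
```

```bash
python3 -m inch '[[-1,0,0,-0.4,0,0,0],[-1,0,0,-0.5,0,0,0],[-1,0,0,-0.6,0,0,0],[-1,0,0,-0.6,0,0,0],[-1,0,0,-0.6,0,0,0],[-1,0,0,0,0,0,0]]'
python3 go.py 622 110 8 2.9
```

```text
t: 5.42
tcp_pos: [626.9, 130.2, 8.2]
ee_rot: [-1.567, -0.049, 0.043]
contact_force: [-0.5, -4.4, 0.7]
finger_gap: 46.7
tcp [626.9 130.2   8.2] jaw 3.35 down [ 0.004  0.003 -1.   ] gap 46.7 F [-0.5 -4.4  0.7] t 5.42
d tool units now [-0.2   0.   -0.66] turn units [-0.03  0.09  0.04]
d in target frame [-0.2   0.01 -0.66]
j6 [ 0.03  0.83  1.53  0.    0.78 -0.03]
```

```bash
python3 - <<'E'
from h import *
c=cam('scene');save(c['img'][190:310,280:410],'c1',4.5)
E
```

```text
(no output)
```

View pics/c1.png

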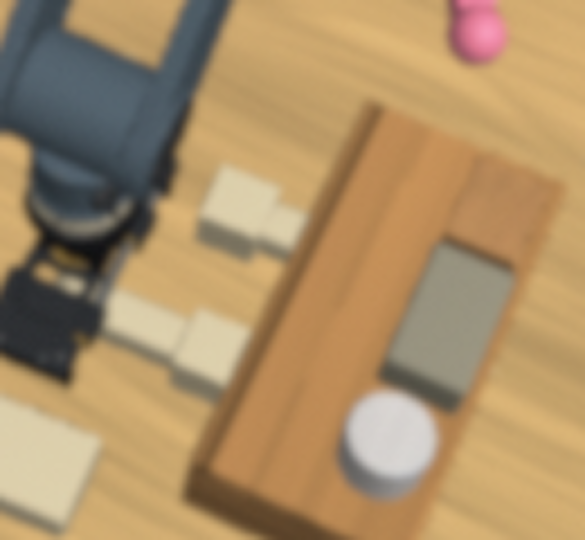

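```bash
python3 -m inch '[[-1,-0.1,0,-0.5,0,0,0],[-1,-0.1,0,-0.6,0,0,0],[-1,-0.1,0,-0.6,0,0,0],[-1,-0.1,0,-0.6,0,0,0],[-1,0,0,0,0,0,0],[-0.3,0,0,0,0,0,0],[0.3,0,0,0,0,0,0],[0.6,0,0,0,0,0,0]]'
python3 go.py 622 110 8 2.9
python3 - <<'E'
from h import *
c=cam('scene');save(c['img'][190:310,260:390],'c2',4.5);P=pts(c)
for n in('top',):
    c=load(n) if 0 else cam(n);P=pts(c);print('offcut',P[137,232])
    q=P[(c['z_map']>0)&(P[...,0]>640)&(P[...,0]<780)&(P[...,1]>130)&(P[...,1]<220)&(P[...,2]>32)&(P[...,2]<46)];print(q.min(0),q.max(0))
E
```

```text
t: 6.13
tcp_pos: [620.2, 65.3, 8.2]
ee_rot: [-1.56, -0.05, 0.036]
contact_force: [0.4, 1.0, -0.1]
finger_gap: 53.6
tcp [620.2  65.3   8.2] jaw 3.13 down [ 0.008  0.01  -1.   ] gap 53.6 F [ 0.4  1.  -0.1] t 6.13
d tool units now [0.14 0.02 1.49] turn units [-0.11  0.05  0.1 ]
d in target frame [0.14 0.01 1.49]
j6 [-0.08  0.81  1.58  0.02  0.74 -0.15]
offcut [750.02140834 160.82427136  41.07327698]
[714.36687766 130.03196677  33.17438786] [779.92850453 210.38594195  45.95746227]
```

View pics/c2.png

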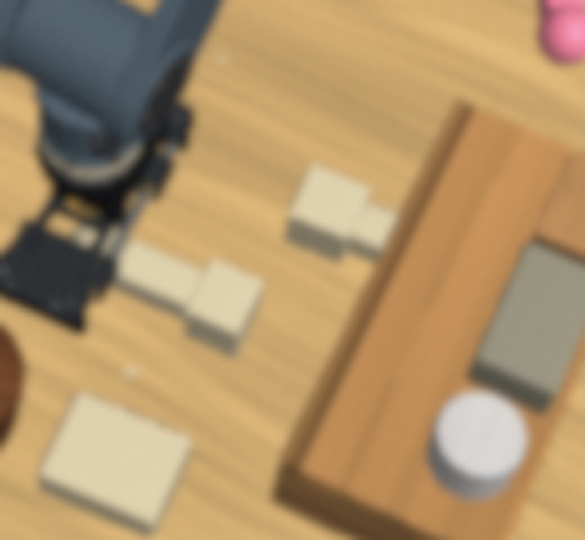

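```bash
python3 - <<'E'
from h import *
for n in ('top','scene'):
    c=load(n);P=pts(c)
    q=P[(c['z_map']>0)&(P[...,0]>660)&(P[...,0]<860)&(P[...,1]>-10)&(P[...,1]<125)&(P[...,2]>25)&(P[...,2]<210)]
    d=(c['img'].max(-1)[0,0])
    print(len(q),q.min(0).round(),q.max(0).round(),np.median(q,0).round())
E
python3 -m inch '[[1,0,0,0,0,0,0],[1,0,0,0,0,0,0],[1,0,-0.6,0,0,0,0],[1,0,-0.7,0,0,0,0],[1,0,-0.7,0,0,0,0],[1,0,0,0,0,0,0]]'
python3 go.py 620 126 60 2.9
python3 - <<'E'
from h import *
c=cam('top');save(c['img'][80:230,160:310],'c3',4)
c=cam('scene');save(c['img'][160:310,220:370],'c4',4)
E
```

```text
839 [707.   5.  27.] [810. 125. 196.] [758.  49.  99.]
1234 [660.   2.  25.] [820. 125. 198.] [769.  61. 101.]
t: 6.73
tcp_pos: [618.6, 68.2, 68.2]
ee_rot: [-1.559, -0.05, 0.042]
contact_force: [0.0, -0.5, 0.4]
finger_gap: 86.5
tcp [618.6  68.2  68.2] jaw 3.38 down [ 0.005  0.011 -1.   ] gap 86.5 F [ 0.  -0.5  0.4] t 6.73
d tool units now [0.16 0.29 1.92] turn units [-0.12  0.1   0.06]
d in target frame [0.14 0.27 1.92]
j6 [-0.08  0.72  1.56  0.01  0.86 -0.14]
```

View pics/c4.png

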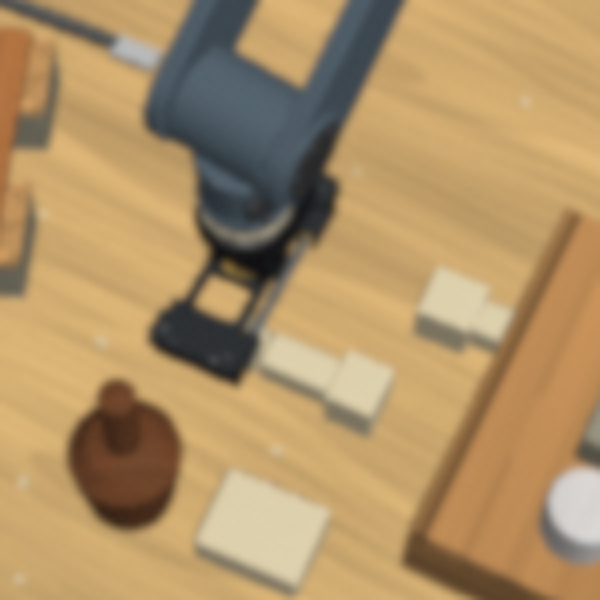

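View pics/c3.png

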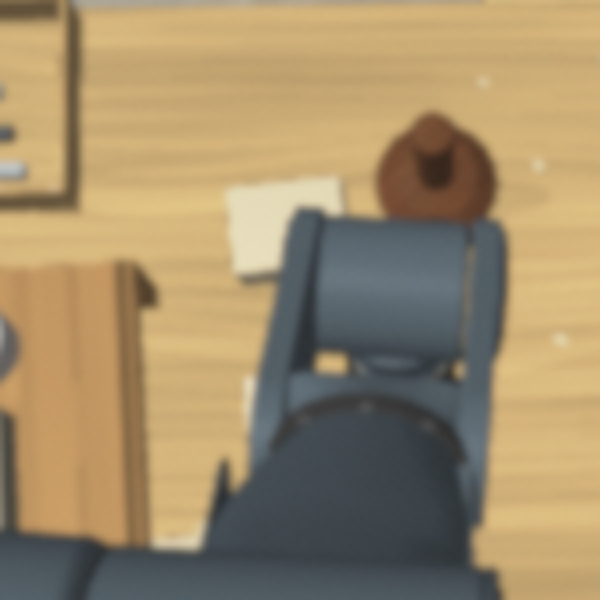

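```bash
python3 - <<'E'
from h import *
c=load('scene');P=pts(c)
q=P[(c['z_map']>0)&(P[...,0]>570)&(P[...,0]<670)&(P[...,1]>130)&(P[...,1]<230)&(P[...,2]>44)&(P[...,2]<54)]
r=cv2.minAreaRect(q[:,:2].astype(np.float32));print(r)
q=P[(c['z_map']>0)&(P[...,0]>570)&(P[...,0]<670)&(P[...,1]>80)&(P[...,1]<160)&(P[...,2]>36)&(P[...,2]<45)]
for y in range(90,150,8):
    k=q[abs(q[:,1]-y)<3]
    if len(k):print(y,k[:,0].min(),k[:,0].max())
E
```

```text
((616.62548828125, 162.94586181640625), (49.755245208740234, 60.77303695678711), 2.249629020690918)
90 607.4897943828603 634.7693678494342
98 603.9315415659332 638.1783164181381
106 604.8460955024211 636.6083475213102
114 610.8717790199613 638.007802460677
122 607.2869513419805 635.7527635143344
130 601.8257529705111 633.4163584006021
138 606.3932544875352 632.8483521703928
146 602.9766084044644 634.4443790396277
```

```bash
python3 -m inch '[[1,0.05,0,0.7,-0.1,0,0],[1,0,0,0.7,0,0,0],[1,0,0.2,0.5,0,0,0],[1,0,0.5,0,0,0,0],[1,0,0.6,0,0,0,0],[1,0,0,0,0,0,0]]'
python3 go.py 619 128 6 2.9
```

```text
t: 7.33
tcp_pos: [610.8, 127.9, 19.0]
ee_rot: [-1.568, -0.039, 0.052]
contact_force: [-0.9, 0.4, 0.0]
finger_gap: 87.4
tcp [610.8 127.9  19. ] jaw 3.32 down [-0.008  0.002 -1.   ] gap 87.4 F [-0.9  0.4  0. ] t 7.33
d tool units now [ 0.28  0.43 -0.01] turn units [-0.03  0.08 -0.09]
d in target frame [ 0.27  0.43 -0.01]
j6 [ 0.03  0.8   1.56  0.    0.79 -0.03]
```

```bash
python3 -m inch '[[1,0.25,0.2,0,0,0,0],[1,0,0.15,0,0,0,0],[0.3,0,0,0,0,0,0],[-0.5,0,0,0,0,0,0],[-1,0,0,0,0,0,0],[-1,0,0,0,0,0,0],[-1,0,0,0,0,0,0],[-1,0,0,0,0,0,0],[-1,0,0,0,0,0,0]]' 40
python3 go.py 619 128 60 25.5
```

```text
t: 8.08
tcp_pos: [618.9, 127.2, 7.2]
ee_rot: [-1.568, -0.037, 0.051]
contact_force: [0.1, -0.3, 0.6]
finger_gap: 48.0
tcp [618.9 127.2   7.2] jaw 3.23 down [-0.009  0.002 -1.   ] gap 48.0 F [ 0.1 -0.3  0.6] t 8.08
d tool units now [-0.01 -1.76  0.03] turn units [-0.05 -4.45 -0.1 ]
d in target frame [ 0.01 -1.76  0.02]
j6 [ 0.03  0.83  1.54  0.    0.78 -0.03]
```

```bash
python3 -m inch '[[-1,0,0,0,0,0,0],[-1,0,0,0,0,0,0],[-1,0,0,0,0,0,0]]' 40
```

```text
t: 8.33
tcp_pos: [616.6, 127.3, 7.6]
ee_rot: [-1.568, -0.034, 0.055]
contact_force: [1.3, -0.1, -1.0]
finger_gap: 33.6
```

```bash
python3 -m inch '[[-1,0,-0.4,0,0,0,0],[-1,0,-0.5,0,0,0,0],[-1,0,-0.4,-0.3,0,-0.6,0],[-1,-0.4,0,-0.7,0,-0.7,0],[-1,-0.4,0,-0.8,0,-0.7,0],[-1,-0.5,0,-0.8,0,-0.7,0],[-1,-0.5,0,-0.8,0,-0.7,0],[-1,0,0,0,0,0,0]]'
python3 go.py 522.7 -84 40 25.5
```

```text
t: 9.0
tcp_pos: [583.4, 14.8, 47.7]
ee_rot: [-1.547, -0.284, 0.304]
contact_force: [-0.0, 1.0, -4.5]
finger_gap: 33.5
tcp [583.4  14.8  47.7] jaw 21.5 down [-0.013  0.001 -1.   ] gap 33.5 F [-0.   1.  -4.5] t 9.0
d tool units now [-3.09  0.28 -2.32] turn units [-0.07 -0.8  -0.13]
d in target frame [-3.24  0.26 -2.1 ]
j6 [-0.17  0.72  1.66 -0.    0.78 -0.54]
```

```bash
python3 -m inch '[[-1,-0.7,0,-0.5,0,-0.5,0],[-1,-0.7,0,-0.5,0,-0.3,0],[-1,-0.7,0,-0.5,0,0,0],[-1,-0.7,0,-0.4,0,0,-0.1],[-1,0,0,0,0,0,0],[-1,0,0,0,0,0,0]]'
python3 go.py 522.7 -84 8 25.5
python3 - <<'E'
from h import *
c=cam('top');save(c['img'][110:260,250:400],'d1',4)
c=cam('scene');save(c['img'][110:260,170:320],'d2',4)
E
```

```text
t: 9.5
tcp_pos: [530.5, -76.2, 49.3]
ee_rot: [-1.538, -0.349, 0.346]
contact_force: [0.2, -0.5, -5.6]
finger_gap: 33.3
tcp [530.5 -76.2  49.3] jaw 25.39 down [ 0.001  0.005 -1.   ] gap 33.3 F [ 0.2 -0.5 -5.6] t 9.5
d tool units now [-0.35  1.38 -0.13] turn units [-0.05 -0.02  0.03]
d in target frame [-0.35  1.38 -0.12]
j6 [-0.35  0.68  1.79  0.01  0.67 -0.8 ]
```

View pics/d2.png

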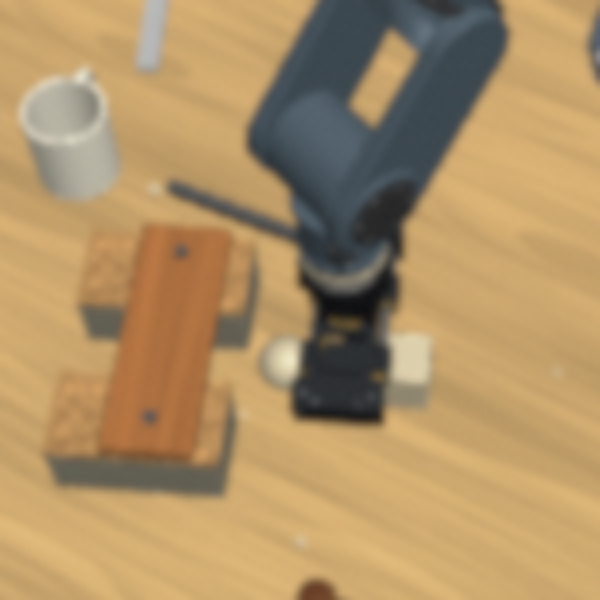

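```bash
cat > lane.py <<'E'
from h import *
ST={'scene':((600.9,-243.0),25.55),'top':((595.2,-241.4),25.45)}
def lane(n):
    c=load(n);P=pts(c);(cx,cy),a=ST[n];a=np.deg2rad(a)
    d=np.array([np.sin(a),-np.cos(a)]);l=np.array([np.cos(a),np.sin(a)])
    o=np.array([cx,cy])-75*d
    Q=np.stack([(P[...,:2]-o)@d,(P[...,:2]-o)@l,P[...,2]],-1)
    return c,Q,c['z_map']>0   # s inward, y toward +x(far), z
def pale(c):
    i=c['img'].astype(int);return (i.min(-1)>140)&(i.max(-1)-i.min(-1)<75)
def sphere(q,C):
    C=np.array(C,float)
    for _ in range(30):
        d=q-C;r=np.linalg.norm(d,axis=1);k=abs(r-24)<5;C+=(d[k]*(1-24/r[k])[:,None]).mean(0)*1.5
    return C,k.sum()
E
python3 - <<'E'
from lane import *
for n in('scene','top'):
    c,Q,m=lane(n)
    s=m&pale(c)&(abs(Q[...,1])<45)&(Q[...,0]>-75)&(Q[...,0]<10)&(Q[...,2]>30)
    q=Q[s];print(n,len(q))
    if len(q)>20:print(sphere(q,np.median(q,0)-[0,0,15]),np.median(q,0))
    s=m&pale(c)&(abs(Q[...,1])<45)&(Q[...,0]>-200)&(Q[...,0]<-115)&(Q[...,2]>60)
    q=Q[s];print('foot',len(q));
    if len(q)>20:print(np.median(q,0),q.min(0),q.max(0))
E
```

```text
scene 60
(array([-43.92058049,  12.15662077,  64.47064916]), np.int64(52)) [-46.69831658  18.49908113  84.72061174]
foot 105
[-156.52778595    9.54485411   89.00973951] [-171.27851729  -14.72759902   72.97995195] [-139.24209207   35.7830532    94.66395262]
top 0
foot 6
```

View pics/d1.png

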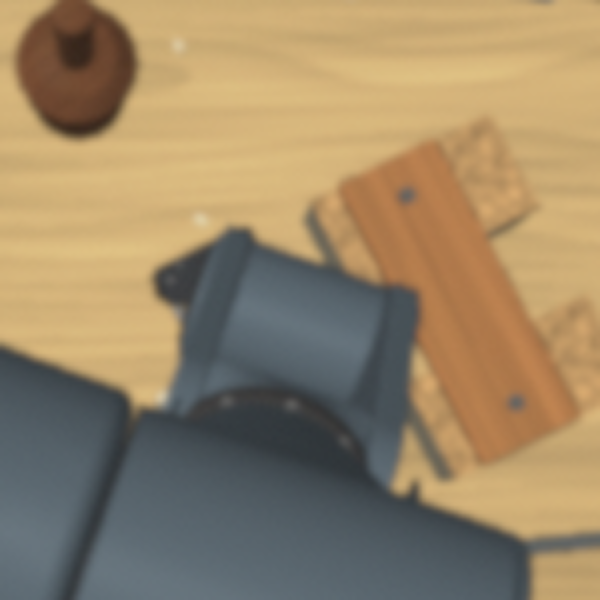

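```bash
python3 -m inch '[[-1,-0.37,0.3,0,0,0,0],[-1,0,0.4,0,0,0,0],[-1,0,0.4,0,0,0,0],[-1,0,0,0,0,0,0],[-1,0,0,0,0,0,0]]'
python3 go.py 522.7 -84 8 25.5
```

```text
t: 10.02
tcp_pos: [525.9, -77.0, 15.8]
ee_rot: [-1.54, -0.36, 0.347]
contact_force: [-0.4, -0.1, -6.2]
finger_gap: 33.6
tcp [525.9 -77.   15.8] jaw 25.82 down [ 0.008  0.003 -1.   ] gap 33.6 F [-0.4 -0.1 -6.2] t 10.02
d tool units now [-0.2   0.26 -0.16] turn units [0.01 0.06 0.09]
d in target frame [-0.2   0.26 -0.17]
j6 [-0.36  0.74  1.82  0.01  0.58 -0.82]
```

```bash
python3 -m inch '[[-1,-0.2,0.15,0,0,0,0],[-1,0,0.1,0,0,0,0.1],[-1,0,0,0,0,0,0],[-1,0,0,0,0,0,0]]'
python3 go.py 522.7 -84 8 25.5
```

```text
t: 10.35
tcp_pos: [521.5, -78.6, 8.0]
ee_rot: [-1.543, -0.355, 0.356]
contact_force: [-0.5, -0.0, -5.1]
finger_gap: 33.7
tcp [521.5 -78.6   8. ] jaw 25.97 down [ 0.    -0.002 -1.   ] gap 33.7 F [-0.5 -0.  -5.1] t 10.35
d tool units now [-0.04  0.   -0.18] turn units [ 0.02  0.09 -0.  ]
d in target frame [-0.04  0.   -0.18]
j6 [-0.36  0.75  1.82 -0.    0.57 -0.81]
```

```bash
python3 -m inch '[[-1,0,0.06,0,0,0,0],[0,0,0,0,0,0,0],[1,0,0,0,0,0,0],[1,0,0,0,0,0,0],[1,0,-0.5,0,0,0,0],[1,0,-0.7,0,0,0,0],[1,0,-0.7,0,0,0,0],[1,0,-0.2,0.7,0,0,0],[1,0,-0.2,0.8,0,0,0],[1,0,0,0,0,0,0]]'
python3 go.py 501 -38 60 25.5
python3 - <<'E'
from lane import *
for n in('scene','top'):
    c=cam(n);c,Q,m=lane(n)
    w=m&(abs(Q[...,1])<60)&(Q[...,0]>-200)&(Q[...,0]<20)
    s=w&pale(c)&(Q[...,0]>-75)&(Q[...,2]>10)&(Q[...,2]<55);q=Q[s]
    print(n,'ball',len(q));
    if len(q)>20:print(sphere(q,[-40,0,24]))
    for a in range(-90,-60,8):
        k=Q[w&(Q[...,2]>36)&(Q[...,2]<46)&(abs(Q[...,0]-a)<4)]
        if len(k):print(' shaft',a,k[:,1].min().round(1),k[:,1].max().round(1))
    k=Q[w&(Q[...,2]>44)&(Q[...,2]<54)&(Q[...,0]<-115)]
    if len(k)>4:print(' foot',cv2.minAreaRect(k[:,:2].astype(np.float32)))
    o=(110,250) if n=='top' else (110,170)
    save(c['img'][o[0]:o[0]+150,o[1]:o[1]+150],'e_'+n,4)
E
```

```text
t: 11.18
tcp_pos: [507.5, -40.5, 83.8]
ee_rot: [-1.552, -0.364, 0.342]
contact_force: [-1.1, 0.9, 0.7]
finger_gap: 83.3
tcp [507.5 -40.5  83.8] jaw 25.74 down [ 0.016 -0.007 -1.   ] gap 83.3 F [-1.1  0.9  0.7] t 11.18
d tool units now [-0.17  0.79  0.18] turn units [0.15 0.05 0.13]
d in target frame [-0.16  0.79  0.17]
j6 [-0.3   0.59  1.85 -0.    0.68 -0.75]
scene ball 91
(array([-45.88831778,   2.87078475,  23.94487173]), np.int64(73))
 shaft -90 -9.8 21.6
 shaft -82 -9.6 23.0
 shaft -74 -10.2 19.0
 shaft -66 -6.2 20.8
top ball 0
```

View pics/e_scene.png

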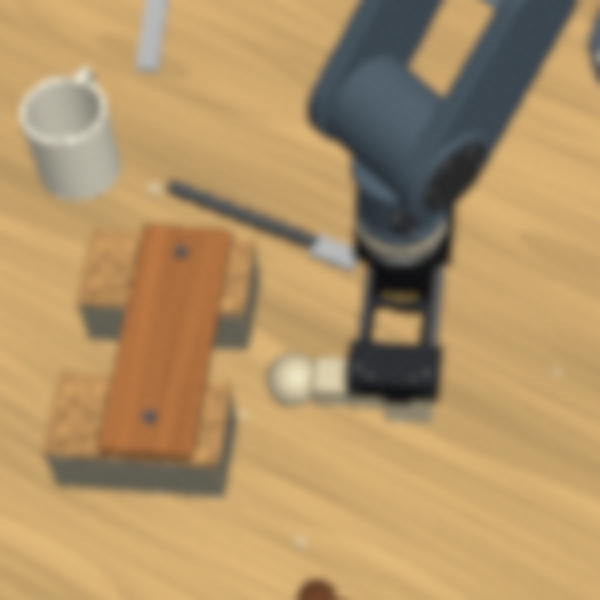

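View pics/e_top.png

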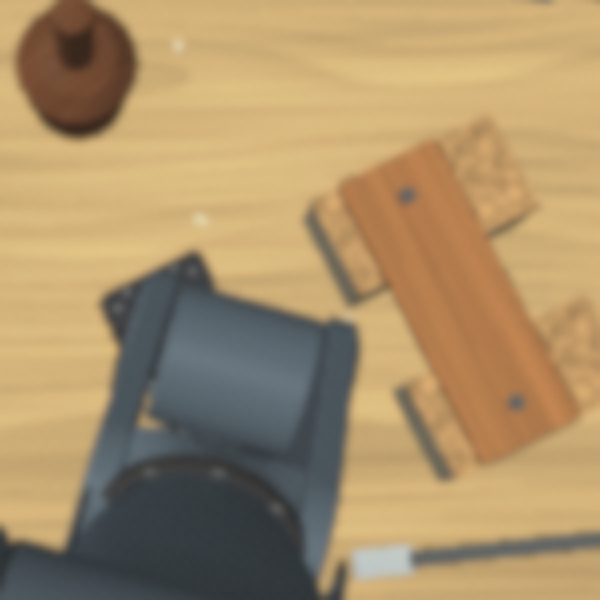

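```bash
python3 -m inch '[[1,-0.3,0.5,0.4,0.1,0,0.1],[1,0,0.6,0,0,0,0],[1,0,0.6,0,0,0,0],[1,0,0,0,0,0,0],[1,0,0,0,0,0,0]]'
python3 go.py 499.6 -33.6 10 25.5
```

```text
t: 11.7
tcp_pos: [503.5, -40.9, 30.8]
ee_rot: [-1.554, -0.363, 0.34]
contact_force: [0.7, 0.4, -0.3]
finger_gap: 86.7
tcp [503.5 -40.9  30.8] jaw 25.64 down [ 0.017 -0.009 -1.   ] gap 86.7 F [ 0.7  0.4 -0.3] t 11.7
d tool units now [-0.02  0.69  0.29] turn units [0.17 0.03 0.14]
d in target frame [-0.01  0.69  0.27]
j6 [-0.3   0.69  1.89 -0.01  0.55 -0.74]
```

```bash
python3 -m inch '[[1,0,0.3,0.3,0.2,0,0.2],[1,0,0.3,0.1,0.1,0,0],[1,0,0,0,0,0,0],[1,0,0,0,0,0,0]]'
python3 go.py 499.6 -33.6 10 25.5
```

```text
t: 12.03
tcp_pos: [500.4, -30.9, 12.1]
ee_rot: [-1.533, -0.344, 0.355]
contact_force: [-0.0, -0.8, 0.2]
finger_gap: 87.0
tcp [500.4 -30.9  12.1] jaw 25.54 down [-0.009  0.008 -1.   ] gap 87.0 F [-0.  -0.8  0.2] t 12.03
d tool units now [-0.06  0.07 -0.07] turn units [-0.13  0.01 -0.05]
d in target frame [-0.06  0.07 -0.07]
j6 [-0.29  0.73  1.88  0.01  0.54 -0.74]
```

```bash
python3 -m inch '[[0.3,0,0.05,0,0,0,0],[-0.5,0,0,0,0,0,0],[-1,0,0,0,0,0,0],[-1,0,0,0,0,0,0],[-1,0,0,0,0,0,0],[-1,0,0,0,0,0,0],[-1,0,0,0,0,0,0],[-1,0,0,0,0,0,0],[-1,0,0,0,0,0,0]]' 25
python3 go.py 499.6 -33.6 10 25.5
python3 - <<'E'
from lane import *
n='scene'
c=cam(n);c,Q,m=lane(n)
w=m&(abs(Q[...,1])<60)&(Q[...,0]>-200)&(Q[...,0]<20)
s=w&pale(c)&(Q[...,0]>-75)&(Q[...,2]>10)&(Q[...,2]<55);q=Q[s]
print('ball',len(q),sphere(q,[-40,0,24]))
save(c['img'][110:260,170:320],'f1',4)
E
```

```text
t: 12.78
tcp_pos: [500.6, -30.9, 11.8]
ee_rot: [-1.533, -0.346, 0.355]
contact_force: [-0.5, 0.0, 0.1]
finger_gap: 47.9
tcp [500.6 -30.9  11.8] jaw 25.61 down [-0.007  0.007 -1.   ] gap 47.9 F [-0.5  0.   0.1] t 12.78
d tool units now [-0.07  0.06 -0.07] turn units [-0.11  0.02 -0.04]
d in target frame [-0.07  0.06 -0.07]
j6 [-0.29  0.73  1.88  0.01  0.54 -0.74]
ball 95 (array([-49.13583142,   3.53577113,  22.66188827]), np.int64(77))
```

View pics/f1.png

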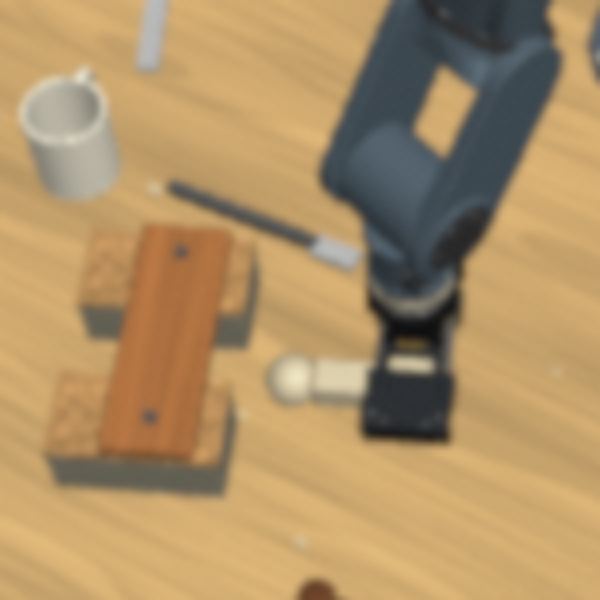

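```bash
python3 -m inch '[[-1,-0.1,0,-0.3,0,0,0],[-1,0,0,-0.4,0,0,0],[-1,0,0,-0.4,0,0,0],[-1,0,0,-0.4,0,0,0],[-1,0,0,0,0,0,0],[-1,0,0,0,0,0,0]]'
cat > st.py <<'E'
from lane import *
s=read_state();p=s['tcp_pos'];m=R.from_rotvec(s['ee_rot']).as_matrix();a=np.deg2rad(25.5)
v=p[:2]-np.array([565.7,-174.5]);print('tcp s,y',v[0]*np.sin(a)-v[1]*np.cos(a),v[0]*np.cos(a)+v[1]*np.sin(a),'z',p[2],'jaw',np.rad2deg(np.arctan2(m[1,0],m[0,0])),'down',m[:,1].round(3),'F',s['contact_force'].round(1))
n='scene';c=cam(n);c,Q,mm=lane(n)
w=mm&(abs(Q[...,1])<34)&(Q[...,0]>-200)&(Q[...,0]<25)
q=Q[w&pale(c)&(Q[...,0]>-75)&(Q[...,2]>12)&(Q[...,2]<55)]
k=Q[w&(Q[...,2]>36)&(Q[...,2]<46)&(Q[...,0]<18)]
for b in range(-100,16,8):
    kk=k[abs(k[:,0]-b)<4]
    if len(kk)>8: print(b,np.percentile(kk[:,1],[3,97]).round(1),np.percentile(kk[:,1],[3,97]).mean().round(1))
import sys;save(c['img'][110:260,170:320],sys.argv[1],4)
E
python3 st.py g1
```

```text
t: 13.33
tcp_pos: [509.0, -65.4, 12.2]
ee_rot: [-1.517, -0.334, 0.365]
contact_force: [-0.1, 2.6, -1.2]
finger_gap: 47.6
tcp s,y -122.86893152526142 -4.240261031258946 z 12.16481933427156 jaw 25.614968471370677 down [-0.025  0.02  -0.999] F [-0.1  2.6 -1.2]
-76 [-19.9  13.5] -3.2
-68 [-16.5  13.9] -1.3
-60 [-18.  10.] -4.0
-52 [-16.8  14. ] -1.4
-44 [-10.6  14.7] 2.1
-36 [-14.8  14.1] -0.4
-28 [-8.8 11.8] 1.5
-20 [-16.1  17. ] 0.4
-12 [-15.5  19.1] 1.8
-4 [-16.8  16.7] -0.1
4 [-7.9 13.8] 3.0
```

View pics/g1.png

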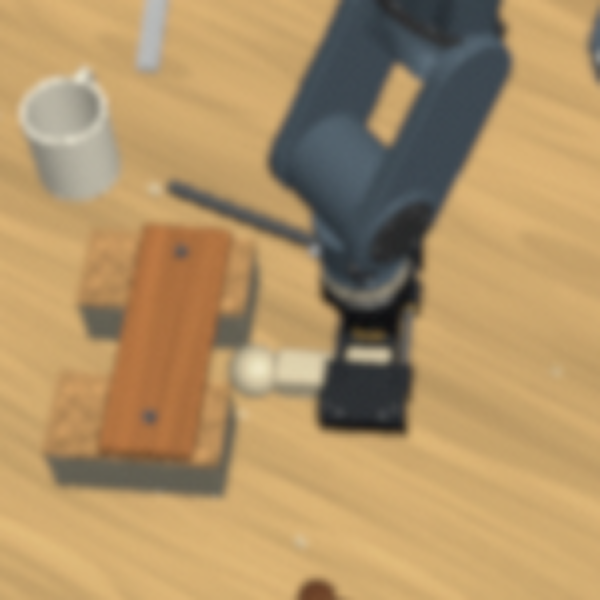

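```bash
python3 go.py 522.8 -84.8 12 25.5
```

```text
tcp [509.  -65.5  12.1] jaw 25.63 down [-0.025  0.02  -0.999] gap 47.4 F [-0.5 -0.2 -2.6] t 13.38
d tool units now [ 0.14 -0.02 -0.78] turn units [-0.33  0.02 -0.16]
d in target frame [ 0.14  0.   -0.78]
j6 [-0.35  0.74  1.84  0.02  0.6  -0.81]
```

```bash
python3 -m inch '[[-1,0.15,0,-0.2,-0.2,0,-0.1],[-1,0.05,0,-0.3,-0.1,0,-0.05],[-1,0.05,0,-0.3,0,0,0],[-1,0,0,-0.3,0,0,0],[-1,0,0,0,0,0,0],[-1,0,0,0,0,0,0]]'
python3 st.py g2; python3 go.py 541.6 -124.1 12 25.5
```

```text
t: 13.88
tcp_pos: [513.8, -78.8, 12.3]
ee_rot: [-1.515, -0.327, 0.372]
contact_force: [-0.9, 1.5, -1.0]
finger_gap: 47.6
tcp s,y -108.76410189843007 -5.64517748543561 z 12.304674821987792 jaw 25.6708209006238 down [-0.034  0.02  -0.999] F [-0.9  1.5 -1. ]
-60 [-15.8   5.7] -5.0
-52 [-14.3  10.3] -2.0
-44 [-17.5   9.9] -3.8
-36 [-18.8   9.7] -4.6
-28 [-18.7   9. ] -4.8
-20 [-15.9  13.4] -1.2
-12 [-16.1  13.6] -1.3
-4 [-16.9  11.1] -2.9
4 [-28.4  14.7] -6.9
12 [-15.6  16.1] 0.2
tcp [513.8 -78.7  12.3] jaw 25.67 down [-0.034  0.02  -0.999] gap 47.7 F [ 0.2  1.5 -0. ] t 13.93
d tool units now [ 0.18 -0.05 -1.76] turn units [-0.38  0.03 -0.25]
d in target frame [ 0.19  0.01 -1.76]
j6 [-0.37  0.74  1.81  0.01  0.62 -0.83]
```

View pics/g2.png

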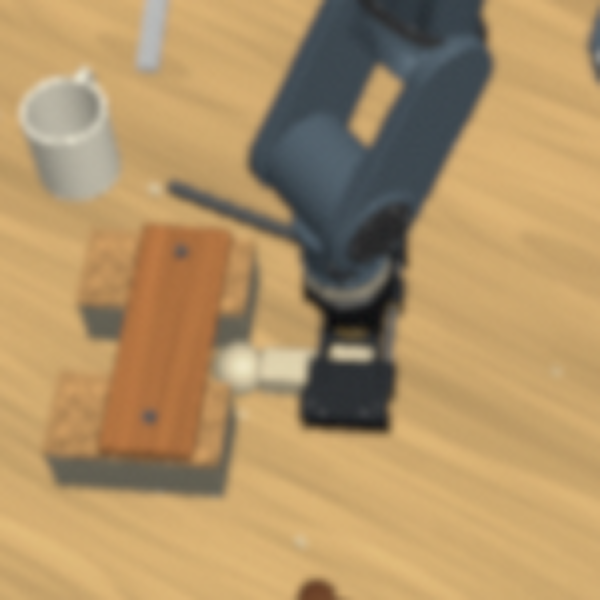

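```bash
python3 -m inch '[[-1,0.3,-0.05,0,-0.3,0,-0.4],[-1,0.2,0,-0.5,-0.2,0,-0.2],[-1,0,0,0,0,0,0]]'
python3 st.py g3; python3 go.py 541.6 -124.1 12 25.5
```

```text
t: 14.18
tcp_pos: [530.7, -83.7, 12.1]
ee_rot: [-1.542, -0.372, 0.329]
contact_force: [3.4, -3.8, 1.7]
finger_gap: 47.9
tcp s,y -97.00375804501628 7.452333470612981 z 12.14568895434917 jaw 25.6426609677622 down [ 0.027  0.006 -1.   ] F [ 3.4 -3.8  1.7]
-44 [-7.5 25.7] 9.1
-36 [-7.7 25.5] 8.9
-28 [-6.3 24.3] 9.0
-20 [ 0.1 23. ] 11.5
-12 [-3.5 24.2] 10.4
-4 [-2.1 22.2] 10.1
4 [-5.4 24.4] 9.5
12 [-5.8 19.1] 6.7
tcp [530.5 -83.5  12.2] jaw 25.67 down [ 0.026  0.006 -1.   ] gap 48.0 F [ 0.5 -2.5 -0.3] t 14.23
d tool units now [-0.25  0.01 -1.38] turn units [0.07 0.03 0.3 ]
d in target frame [-0.25  0.01 -1.38]
j6 [-0.37  0.74  1.82  0.03  0.56 -0.85]
```

```bash
python3 -m inch '[[-1,-0.15,0,0,0,0,0.25],[-1,0,0,0,0,0,0],[-1,0,0,0,0,0,0]]'
python3 st.py g4; python3 go.py 541.6 -124.1 12 25.5
```

```text
t: 14.48
tcp_pos: [526.2, -86.0, 11.6]
ee_rot: [-1.547, -0.355, 0.348]
contact_force: [0.7, 1.7, 1.9]
finger_gap: 47.8
tcp s,y -96.93855517624635 2.4226964571981284 z 11.64403651819423 jaw 25.633605600002205 down [ 0.005 -0.004 -1.   ] F [0.7 1.7 1.9]
-52 [-11.4  19.7] 4.1
-44 [-10.9  20.2] 4.6
-36 [-10.   19.1] 4.5
-28 [-8.9 21. ] 6.0
-20 [-8.8 18.6] 4.9
-12 [-8.6 19.4] 5.4
-4 [-5.1 12.9] 3.9
4 [-25.5  22.9] -1.3
12 [-27.  18.] -4.5
tcp [526.2 -86.   11.7] jaw 25.64 down [ 0.005 -0.004 -1.   ] gap 47.6 F [-0.7 -1.5  0.8] t 14.53
d tool units now [-0.09 -0.   -1.37] turn units [0.06 0.03 0.04]
d in target frame [-0.08 -0.01 -1.37]
j6 [-0.37  0.74  1.81 -0.    0.58 -0.82]
```

```bash
python3 -m inch '[[-1,-0.1,0,-0.5,0,0,0],[-1,-0.1,0,-0.5,0,0,0],[-1,0,0,0,0,0,0],[-1,0,0,0,0,0,0]]'
python3 st.py g5; python3 go.py 541.6 -124.1 12 25.5
```

```text
t: 14.87
tcp_pos: [532.1, -112.8, 11.7]
ee_rot: [-1.541, -0.353, 0.349]
contact_force: [-0.7, 3.8, -0.8]
finger_gap: 47.7
tcp s,y -70.13289202688586 -3.7768905205038763 z 11.731995444673533 jaw 25.667465656812222 down [ 0.002  0.002 -1.   ] F [-0.7  3.8 -0.8]
-20 [-18.9  13.8] -2.5
-12 [-18.8  15. ] -1.9
-4 [-15.   14.4] -0.3
4 [-14.3  16.3] 1.0
12 [-14.5   5.3] -4.6
tcp [ 532.2 -113.    11.7] jaw 25.68 down [ 0.003  0.001 -1.   ] gap 48.1 F [ 0.2 -0.6 -2. ] t 14.92
d tool units now [ 0.12 -0.01 -0.47] turn units [0.   0.04 0.03]
d in target frame [ 0.12 -0.01 -0.47]
j6 [-0.42  0.75  1.78  0.    0.61 -0.87]
```

View pics/g5.png

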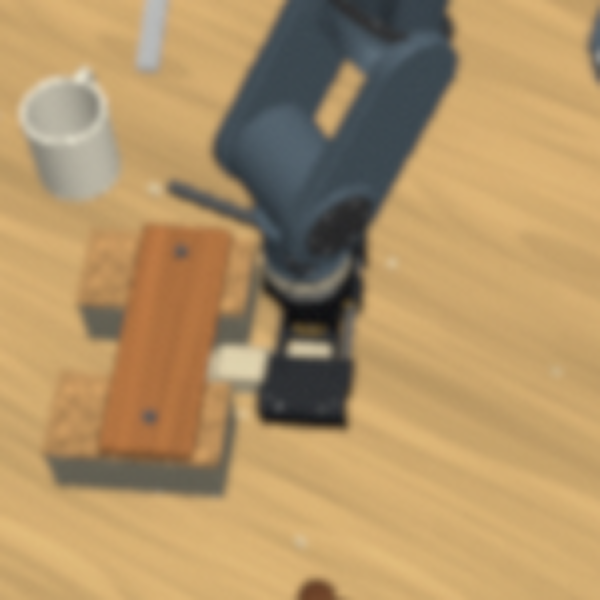

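```bash
python3 -m inch '[[-1,0.05,0,-0.4,0,0,0],[-1,0.05,0,-0.4,0,0,0],[-1,0,0,0,0,0,0],[-1,0,0,0,0,0,0]]'
python3 st.py g6; python3 go.py 554 -150.6 12 25.5
```

```text
t: 15.25
tcp_pos: [539.3, -127.1, 11.8]
ee_rot: [-1.529, -0.345, 0.357]
contact_force: [-0.7, 2.5, -0.6]
finger_gap: 47.9
tcp s,y -54.173813556969925 -3.377333660416511 z 11.83276965295556 jaw 25.67453205734384 down [-0.01   0.011 -1.   ] F [-0.7  2.5 -0.6]
-4 [-15.9  10.3] -2.8
4 [-15.9  15.2] -0.3
12 [-24.4  16. ] -4.2
tcp [ 539.3 -127.    11.8] jaw 25.68 down [-0.01   0.011 -1.   ] gap 47.4 F [-0.1  1.7 -1.3] t 15.3
d tool units now [ 0.1  -0.02 -0.92] turn units [-0.17  0.04 -0.05]
d in target frame [ 0.1  -0.01 -0.92]
j6 [-0.44  0.76  1.74  0.01  0.65 -0.89]
```

```bash
python3 -m inch '[[-1,0.1,0,-0.45,-0.1,0,0],[-1,0.05,0,-0.4,-0.1,0,0],[-1,0,0,0,0,0,0],[-1,0,0,0,0,0,0]]'
python3 st.py g7; python3 go.py 554 -150.6 12 25.5
```

```text
t: 15.63
tcp_pos: [546.0, -139.1, 11.8]
ee_rot: [-1.528, -0.337, 0.366]
contact_force: [-0.8, 0.6, 0.4]
finger_gap: 48.0
tcp s,y -40.477059171156434 -2.5393592827841616 z 11.826868587293031 jaw 25.72396032550205 down [-0.021  0.009 -1.   ] F [-0.8  0.6  0.4]
12 [-14.9  15.8] 0.4
tcp [ 546.  -139.1   11.8] jaw 25.71 down [-0.021  0.009 -1.   ] gap 47.8 F [0.2 0.6 0.5] t 15.68
d tool units now [ 0.07 -0.02 -0.46] turn units [-0.2   0.04 -0.17]
d in target frame [ 0.08 -0.01 -0.46]
j6 [-0.45  0.77  1.71 -0.    0.68 -0.89]
```

View pics/g7.png

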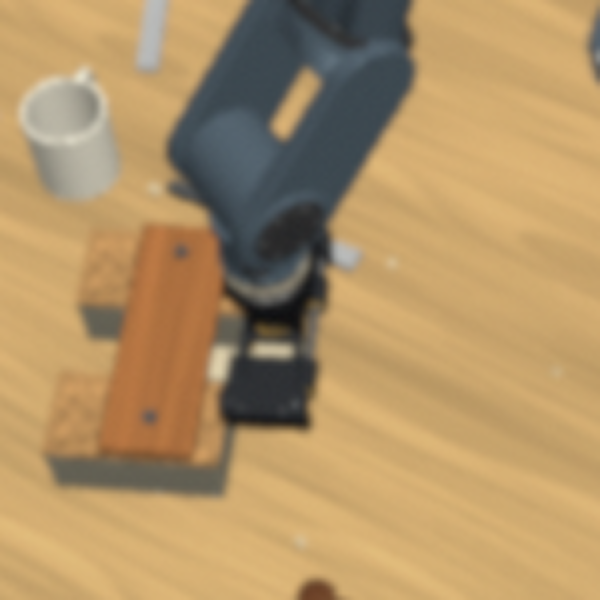

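```bash
python3 -m inch '[[-1,0.1,0,-0.5,0,0,0],[-1,0,0,0,0,0,0],[-1,0,0,0,0,0,0]]'
python3 st.py g8; python3 go.py 554 -150.6 12 25.5
```

```text
t: 15.93
tcp_pos: [549.8, -145.3, 11.8]
ee_rot: [-1.516, -0.328, 0.373]
contact_force: [-2.1, 3.1, -0.1]
finger_gap: 47.6
tcp s,y -33.17710624462622 -1.8080355477721355 z 11.758343906297549 jaw 25.72908080321433 down [-0.033  0.019 -0.999] F [-2.1  3.1 -0.1]
tcp [ 549.9 -145.4   11.7] jaw 25.72 down [-0.033  0.019 -0.999] gap 47.9 F [-1.5  2.9  0.1] t 15.98
d tool units now [ 0.05 -0.02 -0.21] turn units [-0.36  0.04 -0.25]
d in target frame [ 0.05 -0.01 -0.22]
j6 [-0.46  0.78  1.69  0.    0.72 -0.91]
```

```bash
python3 -m inch '[[0,0,0,0,0,0,0],[1,0,0,0,0,0,0],[1,0,0,0,0,0,0],[1,0,-0.5,0,0,0,0],[1,0,-0.7,0,-0.1,0,-0.1],[1,0,-0.7,0.2,-0.1,0,-0.1],[1,0,-0.7,0.8,0,0,0],[1,0,-0.5,0.9,0,0,0],[1,0,0,0.9,0,0,0],[1,0,0,0.9,0,0,0]]'
python3 - <<'E'
from lane import *
for n in('scene','top'):
    c=cam(n);o=(110,250) if n=='top' else (110,150)
    save(c['img'][o[0]:o[0]+150,o[1]:o[1]+150],'h_'+n,4)
    c,Q,m=lane(n)
    k=Q[m&(Q[...,2]>44)&(Q[...,2]<54)&(Q[...,0]>-100)&(Q[...,0]<19)&(abs(Q[...,1])<33)]
    print(n,len(k),cv2.minAreaRect(k[:,:2].astype(np.float32)),np.median(k,0))
E
```

```text
t: 16.82
tcp_pos: [511.0, -53.4, 109.2]
ee_rot: [-1.545, -0.352, 0.339]
contact_force: [0.1, 0.0, -0.0]
finger_gap: 86.4
scene 131 ((-16.739240646362305, 2.011270523071289), (66.53312683105469, 49.556556701660156), 4.930170059204102) [-27.60227637   1.39508037  47.22051678]
top 3 ((3.621164321899414, -16.995403289794922), (28.859365463256836, 0.6666440963745117), 30.807308197021484) [ 10.40628806 -13.33756899  46.65890647]
```

View pics/h_scene.png

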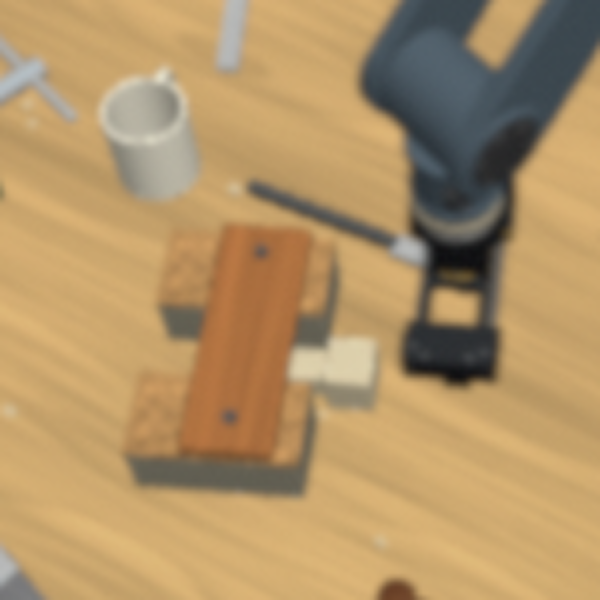

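View pics/h_top.png

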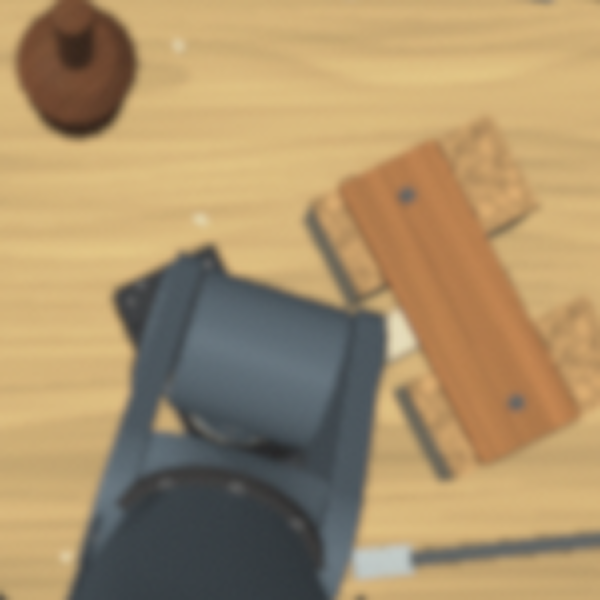

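```bash
python3 - <<'E'
from h import *
c=load('scene');save(c['img'][185:225,215:255],'h_z',15)
E
```

```text
(no output)
```

View pics/h_z.png

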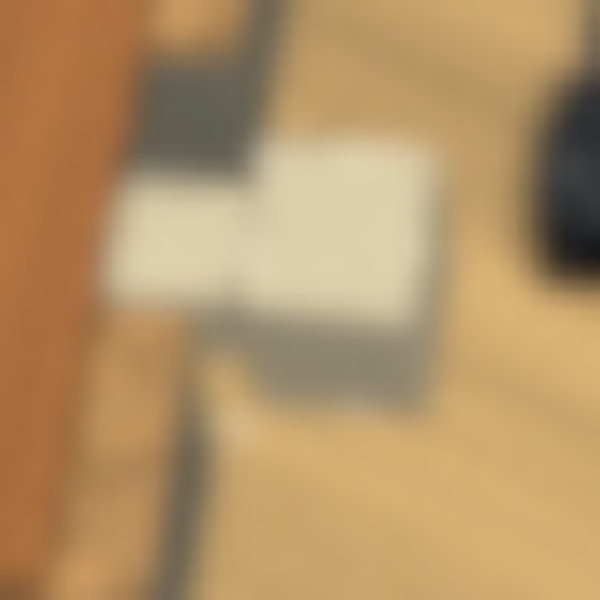

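```bash
cat > un.py <<'E'
from lane import *
def un(n,pts_,off,sc,z):
    c=load(n);(cx,cy),a=ST[n];a=np.deg2rad(a)
    d=np.array([np.sin(a),-np.cos(a)]);l=np.array([np.cos(a),np.sin(a)]);o=np.array([cx,cy])-75*d
    for (u,v) in pts_:
        U=(u+.5)/sc-.5+off[0];V=(v+.5)/sc-.5+off[1]
        r=rot(c)@np.array([(U-c['cx'])/c['fx'],(V-c['cy'])/c['fy'],1.]);e=np.asarray(c['eye'],float)
        p=e+r*(z-e[2])/r[2];print((u,v),'s %.1f y %.1f'%((p[:2]-o)@d,(p[:2]-o)@l))
E
python3 - <<'E'
from un import *
print('foot');un('scene',[(255,140),(438,142),(418,324),(240,308)],(215,185),15,48)
print('shaft top');un('scene',[(120,182),(250,182),(235,300),(105,300)],(215,185),15,41)
print('block');un('scene',[(252,0),(240,55),(190,330),(160,590)],(215,185),15,66)
E
```

```text
foot
(255, 140) s -6.3 y -24.6
(438, 142) s -49.6 y -27.5
(418, 324) s -51.2 y 22.6
(240, 308) s -9.2 y 21.6
shaft top
(120, 182) s 25.3 y -14.6
(250, 182) s -5.5 y -17.1
(235, 300) s -6.5 y 15.5
(105, 300) s 24.0 y 17.9
block
(252, 0) s -3.5 y -52.3
(240, 55) s -2.8 y -36.7
(190, 330) s -1.8 y 38.8
(160, 590) s -4.8 y 106.6
```

```bash
python3 go.py 551.9 -144.5 70 25.5
```

```text
tcp [507.5 -50.2 108.4] jaw 25.5 down [ 0.002  0.003 -1.   ] gap 87.0 F [-1.3 -0.9 -0.1] t 16.92
d tool units now [-0.02  1.28 -3.48] turn units [-0.02 -0.    0.04]
d in target frame [-0.02  1.28 -3.47]
j6 [-0.32  0.55  1.82  0.01  0.77 -0.77]
```

```bash
python3 -m inch '[[1,0,0,-0.8,0,0,0],[1,0,0,-0.8,0,0,0],[1,0,0.3,-0.8,0,0,0],[1,0,0.4,-0.6,0,0,0],[1,0,0.4,0,0,0,0],[1,0,0,0,0,0,0],[1,0,0,0,0,0,0]]'
python3 go.py 551.9 -144.5 11 25.5
```

```text
t: 17.5
tcp_pos: [553.1, -138.8, 75.7]
ee_rot: [-1.549, -0.362, 0.344]
contact_force: [0.3, -0.3, 0.1]
finger_gap: 87.1
tcp [ 553.1 -138.8   75.7] jaw 25.76 down [ 0.013 -0.005 -1.   ] gap 87.1 F [ 0.3 -0.3  0.1] t 17.5
d tool units now [-0.14  2.16 -0.13] turn units [0.11 0.05 0.11]
d in target frame [-0.12  2.16 -0.15]
j6 [-0.44  0.66  1.7   0.    0.77 -0.89]
```

```bash
python3 -m inch '[[1,-0.1,0.5,-0.1,0.1,0,0.1],[1,0,0.6,0,0,0,0],[1,0,0.6,0,0,0,0],[1,0,0.3,0,0,0,0],[1,0,0,0,0,0,0],[1,0,0,0,0,0,0]]'
python3 go.py 551.9 -144.5 11 25.5
```

```text
t: 18.0
tcp_pos: [554.7, -144.4, 17.3]
ee_rot: [-1.547, -0.359, 0.349]
contact_force: [0.5, 0.2, -0.6]
finger_gap: 86.9
tcp [ 554.7 -144.4   17.3] jaw 25.84 down [ 0.007 -0.004 -1.   ] gap 86.9 F [ 0.5  0.2 -0.6] t 18.0
d tool units now [-0.09  0.21  0.04] turn units [0.08 0.07 0.06]
d in target frame [-0.09  0.21  0.04]
j6 [-0.45  0.76  1.71 -0.    0.66 -0.9 ]
```

```bash
python3 -m inch '[[1,-0.12,0.15,0,0.05,0.07,0.05],[1,0,0,0,0,0,0],[1,0,0,0,0,0,0]]'
python3 go.py 551.9 -144.5 11 25.5
```

```text
t: 18.25
tcp_pos: [552.3, -146.1, 14.7]
ee_rot: [-1.547, -0.352, 0.347]
contact_force: [0.2, -0.3, 0.1]
finger_gap: 87.0
tcp [ 552.3 -146.1   14.7] jaw 25.52 down [ 0.004 -0.003 -1.   ] gap 87.0 F [ 0.2 -0.3  0.1] t 18.25
d tool units now [0.01 0.12 0.06] turn units [0.05 0.   0.02]
d in target frame [0.01 0.12 0.05]
j6 [-0.45  0.76  1.71 -0.    0.66 -0.9 ]
```

Good. I'll close, then push once by about 6 mm.

```bash
python3 -m inch '[[0.3,0,0,0,0,0,0],[-0.5,0,0,0,0,0,0],[-1,0,0,0,0,0,0],[-1,0,0,0,0,0,0],[-1,0,0,0,0,0,0],[-1,0,0,0,0,0,0],[-1,0,0,0,0,0,0],[-1,0,0,0,0,0,0],[-1,0,0,0,0,0,0]]' 20
python3 go.py 554.5 -149.9 14.7 25.5
```

```text
t: 19.0
tcp_pos: [552.6, -146.6, 17.0]
ee_rot: [-1.548, -0.354, 0.347]
contact_force: [0.1, 0.6, -0.1]
finger_gap: 47.8
tcp [ 552.6 -146.6   17. ] jaw 25.56 down [ 0.005 -0.005 -1.   ] gap 47.8 F [ 0.1  0.6 -0.1] t 19.0
d tool units now [ 0.01  0.08 -0.13] turn units [0.08 0.01 0.03]
d in target frame [ 0.01  0.08 -0.13]
j6 [-0.45  0.76  1.71 -0.    0.66 -0.9 ]
```

```bash
python3 -m inch '[[-1,0,0,-0.4,0,0,0],[-1,0,0,0,0,0,0],[-1,0,0,0,0,0,0]]'
python3 st.py i1
```

```text
t: 19.25
tcp_pos: [555.2, -153.7, 16.9]
ee_rot: [-1.54, -0.349, 0.349]
contact_force: [-1.6, 4.7, 0.5]
finger_gap: 47.8
tcp s,y -23.25488453413739 -0.5060443954437783 z 16.921468607036054 jaw 25.50918495433851 down [-0.001  0.002 -1.   ] F [-1.6  4.7  0.5]
```

```bash
python3 -m inch '[[0,0,0,0,0,0,0],[1,0,0,0,0,0,0],[1,0,0,0,0,0,0],[1,0,-0.5,0,0,0,0],[1,0,-0.7,0,0,0,0],[1,0,-0.7,0.2,0,0,0],[1,0,-0.7,0.8,0,0,0],[1,0,-0.5,0.9,0,0,0],[1,0,0,0.9,0,0,0],[1,0,0,0.9,0,0,0]]'
python3 -m inch '[[1,0,-0.5,0.9,0,0,0],[1,0,-0.5,0.9,0,0,0],[1,0,-0.5,0.9,0,0,0],[1,0,0,0.9,0,0,0],[1,0,0,0.9,0,0,0],[1,0,0,0,0,0,0]]'
python3 - <<'E'
from h import *
c=cam('scene');save(c['img'][185:225,205:245],'j_s',15);save(c['img'],'j_full',1.4)
c=cam('top');save(c['img'][150:210,320:380],'j_t',10);save(c['img'],'j_top',1.4)
E
```

```text
t: 20.13
tcp_pos: [512.5, -58.0, 113.1]
ee_rot: [-1.55, -0.351, 0.336]
contact_force: [-0.1, 0.4, -0.3]
finger_gap: 86.4
t: 20.63
tcp_pos: [449.7, 72.4, 160.2]
ee_rot: [-1.549, -0.353, 0.335]
contact_force: [-0.9, -0.0, 0.6]
finger_gap: 87.1
```

View pics/j_s.png

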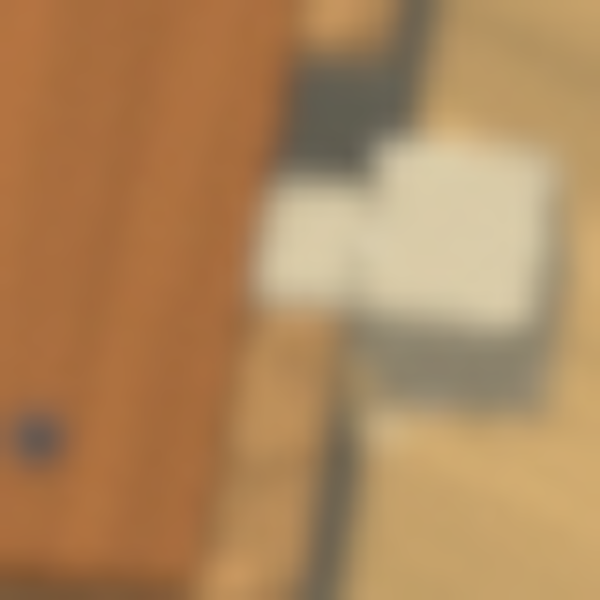

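View pics/j_t.png

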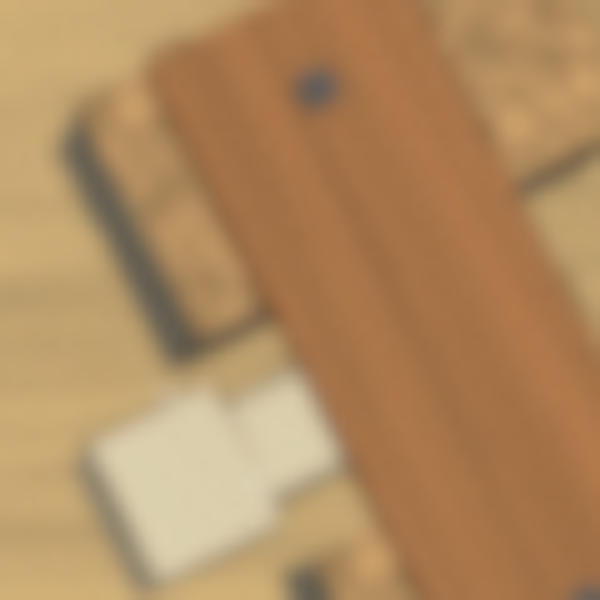

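View pics/j_top.png

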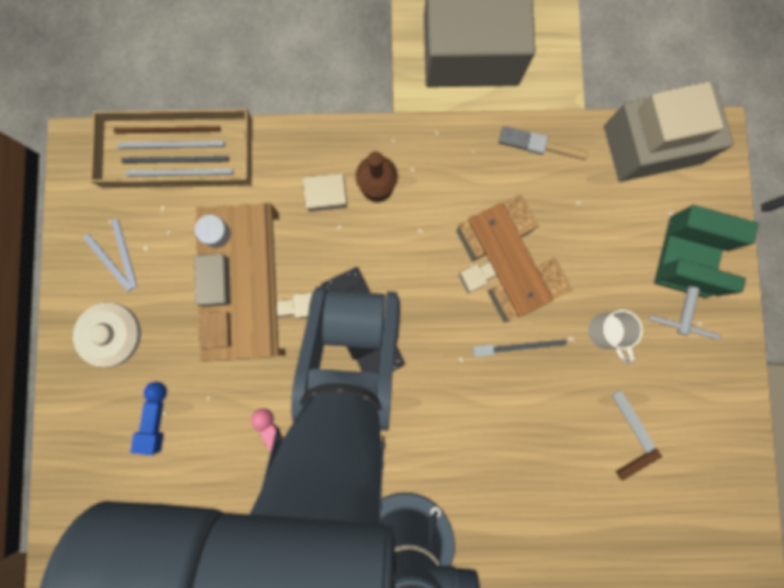

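```bash
python3 - <<'E'
from un import *
S=((205,185),15);T=((320,150),10)
print('scene foot');un('scene',[(372,138),(556,150),(530,328),(358,312)],*S,48)
print('shaft');un('scene',[(268,182),(365,182),(350,300),(255,300)],*S,41)
print('block');un('scene',[(400,0),(388,60),(338,340),(308,590)],*S,66)
print('top foot');un('top',[(208,385),(88,445),(150,585),(278,512)],*T,48)
print('shaft');un('top',[(238,402),(297,372),(343,460),(283,495)],*T,41)
print('block');un('top',[(90,120),(197,345),(312,568)],*T,66)
E
```

```text
scene foot
(372, 138) s 1.6 y -24.5
(556, 150) s -42.3 y -24.7
(530, 328) s -42.5 y 24.4
(358, 312) s -1.9 y 23.3
shaft
(268, 182) s 25.8 y -14.6
(365, 182) s 2.8 y -16.5
(350, 300) s 1.7 y 16.1
(255, 300) s 24.0 y 17.9
block
(400, 0) s -3.0 y -52.3
(388, 60) s -2.5 y -35.3
(338, 340) s -1.7 y 41.5
(308, 590) s -4.3 y 106.6
top foot
(208, 385) s 0.7 y 24.8
(88, 445) s -39.7 y 24.7
(150, 585) s -42.4 y -21.0
(278, 512) s 1.8 y -18.5
shaft
(238, 402) s 8.0 y 16.7
(297, 372) s 28.1 y 16.9
(343, 460) s 28.1 y -13.0
(283, 495) s 7.1 y -14.4
block
(90, 120) s 2.1 y 109.8
(197, 345) s -0.5 y 35.6
(312, 568) s -0.8 y -38.3
```

```bash
python3 - <<'E'
from meas import *
c=cam('top');P=pts(c);m=c['z_map']>0
for n in('scene','top'):
    c=load(n);P=pts(c);m=c['z_map']>0
    b=rect(P,m,((470,545),(170,240)),(44,54))
    if len(b)>5:print(n,len(b),np.round(cv2.minAreaRect(b[:,:2].astype(np.float32))[0],1))
E
```

```text
scene 158 [507.8 209.5]
top 188 [503.7 216.4]
```

View pics/j_full.png

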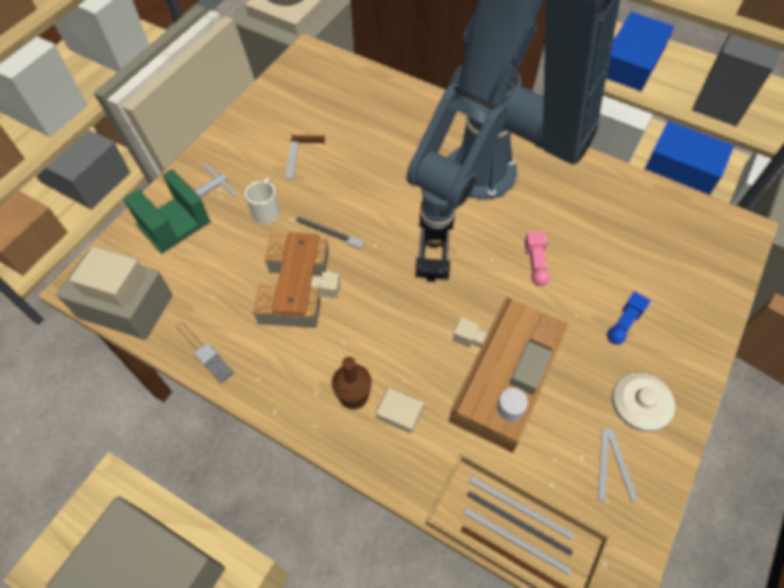

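The foot block, at about (330,285), sticks out of the lane mouth. The blank (470,332), mallet, offcut, chisel and mug are where they were, and the arm is clear. I'll hand the job in.

```bash
python3 -c "
from rig import order;print(order.finish_job())"
```

```text
the job is handed in; nothing more can be done
None
```

The baluster is in the lane, ball end in under the hand-rest, with only its foot block sticking out, and the job is handed in at about 21 s of the 64 s allowed. I drew it out by the ball, carried it by the shaft to the lane mouth, then slid it in by its foot and backed off.

| Last check | Measured | Allowed |
|---|---|---|
| Step relative to the blocks' front ends | scene camera about 0 to +2 mm; top camera about +1 mm | ±8 mm |
| Foot off the lane's middle line | within about ±4 mm | ±7 mm |
| Angle to the lane | about 2° or less; the jaws read 25.5° at the last push, the same as the lane | ball centre ±7 mm off the line |

- **Disagreement:** the cameras differ on the sideways offset. Against the block edges, the scene camera puts the foot about 3 mm to one side and the top camera about 4 mm to the other; both are within tolerance.
- **Not seen directly:** the ball is hidden under the hand-rest. I inferred its position from the shaft and foot, at roughly 3 mm or less further off the line than the foot.
- **Other things:** the mallet, offcut, chisel and mug show no visible movement. The scene camera puts the square-headed stone within 1 mm of its first measurement; the top camera read 6 mm off, but the arm partly covered its view.

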